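Load a mallet head past the swing gate of a drilling jig

TASK

Lay the wooden mallet head lengthwise in the open mouth of the jig's channel, then push it along the channel, through the swing gate (not over it), until it presses gently but definitely against the sprung end stop: squeeze the plunger in about 2 mm for a moment, never as far as 5 mm. Then let go and draw clear, so that the gate falls shut behind the mallet head and it stays home in the bay; leave the other things on the bench alone.

Things in the scene. Friction and masses are not known exactly. Their poses are not given: they have to be found in the camera images.
- jig: Plywood jig fixed to the bench, base 385 x 110 x 12 mm, x = -130 to +255, with a straight channel along its x axis. Origin: on the bench top under the shut gate, on the channel's centre line; +x = feed direction (mouth to stop), +y = gate's hinge side, z up. Channel floor 12 mm above the bench, 54 mm wide between two walls 8 mm thick and 12 mm high above the floor.
- mouth (a point): Centre of the channel's mouth, on the channel floor (12 mm above the bench), at jig x = -130; axes as the jig's. The walls flare outwards over the last 20 mm here. The mallet head is laid on the infeed, between the mouth and the gate, with its centre at jig x = -105 to -50.
- hinge (a point): Gate hinge post (12 mm thick, top 56 mm above the bench) at jig x = 0, y = +41; this point is on its axis, 12 mm above the bench. Across the channel, at jig x = -7, y = -41, stands a rest post 10 mm thick, top 46 mm above the bench. Nothing spans the gateway above the leaf, so fingers reaching down can pass through it behind the mallet head.
- bay (a point): Point on the channel floor centre line at jig x = +127, middle of the bay. At the bay's end is an aluminium stop block (26 x 50 x 34 mm, black knob) with a rubber-faced plunger. The stop's setting is different each time and not reported: plunger face at jig x = +162 to +182, so the home place (mallet head centre +117 to +137) must be found by feel.
- gate (a joint): Upright aluminium leaf 73 mm long, 3 mm thick, 29 to 53 mm above the bench, across the channel. Rad: 0 shut, grows as it swings towards +x, to 1.5; no other way. A light spring (0.02 to 0.03 N m) shuts it. Opening takes 1 to 4 N on the mallet head; then it rides along its side, then on the fingers. It can shut once the mallet head's tail is 70 mm past x = 0 (so when home) and the fingers are out.
- plunger (a joint): Sprung plunger of the end stop, black rubber face 36 mm wide, 16 to 42 mm above the bench. Value in m: 0 untouched, grows as it is pressed towards +x, bottoms at 0.008. 3 N per mm (2 mm = 6 N), damped (1 N per 10 mm/s), springs back on release. Pressed counts above 0.0015 for 0.2 s; over 0.005 (15 N) is too hard.
- mallet_head: Mallet head of brown wood, 90 long (x) x 48 wide (y) x 42 mm high, about 0.16 kg, rounded edges, dark eye on top, dark band near each end; same either way round. Origin: centre of its underside; x along its length, z up. Starts flat on the bench, to the robot's right of the jig's mouth. Gripped across its width, fingertips 14 mm or more above its underside clear the channel walls.
- stone: Bystander: flat grey sharpening stone 150 x 50 x 24 mm, origin at the centre of its underside.
- tape: Bystander: black tape measure 66 x 30 x 58 mm, standing, origin at the centre of its underside.
- square: Bystander: try square with dark wooden stock 100 x 18 x 18 mm and steel blade 150 x 28 mm, lying, origin at the centre of the stock's underside, blade along its +y.
There are look-alikes about, which are no part of the job. What is meant by the mallet_head is not pink, purple or yellow, and is the larger of those in its own colour.

How it is judged:
By the outcome, as a careful person would: the job done as asked, in the order asked, and still so for the second after the job is handed in, with the robot touching nothing.
It also fails if it takes over 64 s, if anything falls off the work surface, if the arm or the gripper's body presses on something with over 40 N, if the wrist force passes 120 N, or if a joint passes its speed limit or range.

ROBOT

A 7-joint arm with a two-finger parallel gripper is mounted at the origin on the work surface. World frame = base frame: x ahead of the robot, y to its left, z up, the work surface at z = 0. Lengths are in m, angles in rad, forces in N, time in s.
With the tool pointing down it reaches from about 0.425 to 0.875 m from the base axis. Payload 8.4 kg.
Tool frame: the origin (TCP) lies midway between the tips of the shut fingers; the grasp point (between the pads) lies 19 mm behind it (arm.pinch_z is the distance from the TCP to the grasp point, in m); z points along the fingers, y is the direction in which the jaws open and shut (so a half turn about z gives the same grasp; the last joint's range is limited). The gripper opens to 85 mm and grips with 20 to 120 N. Pads are 22 mm wide; open, the fingers measure 114 mm over their backs; the gripper's body (76 mm by 85 mm) begins 54 mm behind the grasp point. The pads swing forward as they close: fully open they stand 13 mm farther back than shut.
Start: joints at [1.063, 0.333, 0.04, 1.465, -0.013, 1.343, -0.059], TCP at [0.258, -0.596, 0.192] pointing down, gripper open.
Joint ranges: [-2.58, 2.58], [-0.38, 2.09], [-1.3, 1.39], [0.25, 2.4], [-1.5, 4.64], [0.08, 2.09], [-2.65, 2.65]. Speed limits (rad/s): [2.22, 2.22, 2.79, 2.79, 3.14, 3.14, 3.14].

INTERFACE

Orientations are given as a unit quaternion [w, x, y, z].
In Python, from rig import arm, snapshot, camera_params gives the robot as it stands.
- The arm moves only by the tool move_arm, never from a script. Its arguments are lists of equal length, an entry for each row: "travel": the shift along the world's x, y, z in mm, a list of three; "yaw": the turn about the world's z in rad. In form: {"travel": [[x, y, z], ...], "yaw": [yaw, ...]}. A call has 1 to 12 rows; each row is the pose to reach, as a shift and turn from the pose commanded when the call began; what a row does not reach only later rows make up. A row lasts 1/12 s, in which the tool goes at most 41.7 mm and 7.16 degrees, less where a joint would pass 70% of its speed; a pose out of reach is approached as far as the arm can. A call with a gripper value outside its range is refused whole. "hand" is the gripper's target within -1 to 1 (fully open at 1, half-way at 0, shut at -1), set as the call begins (left out, the last holds). The fingers move at their own pace and stop on an object; "squeeze" is the grip in N (left out, the last holds). Time passes only in rows, so rows that repeat a pose let the fingers close. It gives the time, the measured TCP pose, the force and the opening at its end, in the units of the state.
- arm.observe(): the state, without advancing time (a new reading comes with each control period).
- snapshot(name): name is "side" or "top"; returns the picture (384x512x3 uint8, blue, green, red); there is no depth.
- camera_params(name): a dict with "camera_matrix" (3x3 intrinsics, pixels), "T" (4x4, takes a point from camera to world coordinates). Camera axes: x right, y up, looking along -z (the intrinsics and any distortion apply to the point x, -y, -z); pixel columns grow to the right and rows downward; lengths in m; the calibration is good to about 2 mm. A picture is of the moment at which its call begins. camera_params takes no time and is no camera call.
- arm.finish_job(): hands the job in, once; it reports no verdict.
The state is a dict: "clock": time; "qpos": joint angles; "qvel": joint speeds; "joint_torque": joint torques, N m; "tool_pos": TCP position; "eef_rot": TCP orientation; "ft_force": force on the tool from outside, world axes, zero at the start; "torque": the same for the moment, N m; "gripper_width": opening from 0.0 (shut) to 1.0 (fully open).
Only numpy, scipy, OpenCV 4.12 (cv2) and the standard library are available. Lean on these libraries where they do the work, as an engineer would, in place of code of your own. Each camera call takes 0.05 s, during which the arm holds its last target.

## Working session

There is one attempt and no reset: what is moved stays moved. The work goes in short steps, Python scripts to look and compute and a tool call to move; the robot and the scene stay as the last step left them, time stands still between calls to the robot, and variables do not carry over. Pictures are saved under pics/ and viewed, and the job is handed in when it is done.

Besides the shell and the picture viewer there is one more tool, called after "Emit:" as name([rows], argument=value, ...), one row to a line, values as JSON. move_arm: Moves the arm, as the interface text tells. Its arguments: {"type":"object","properties":{"travel":{"type":"array","items":{"type":"array","items":{"type":"number"}}},"yaw":{"type":"array","items":{"type":"number"}},"hand":{"type":"number"},"squeeze":{"type":"number"}},"required":["travel","yaw"]}

```bash
ls; mkdir -p pics; cat > h.py <<'E'
import numpy as np, cv2
from rig import arm, snapshot, camera_params
def px2w(cam,u,v,z):
    p=camera_params(cam);K=np.array(p["camera_matrix"]);T=np.array(p["T"])
    d=np.linalg.inv(K)@np.array([u,v,1.0]); d=T[:3,:3]@np.array([d[0],-d[1],-d[2]])
    o=T[:3,3]; return o+d*(z-o[2])/d[2]
def w2px(cam,P):
    p=camera_params(cam);K=np.array(p["camera_matrix"]);T=np.array(p["T"])
    c=np.linalg.inv(T)@np.append(P,1); q=K@np.array([c[0],-c[1],-c[2]]); return q[:2]/q[2]
E
python3 - <<'E'
from h import *
for n in("top","side"):
    im=snapshot(n); cv2.imwrite(f"pics/{n}0.png",im); print({k:np.round(v,3) if not isinstance(v,str) else v for k,v in camera_params(n).items()})
print(arm.observe())
E
```

```text
pics
{'camera_matrix': array([[398.687,   0.   , 246.915],
       [  0.   , 398.687, 189.392],
       [  0.   ,   0.   ,   1.   ]]), 'T': array([[-0.013,  0.988, -0.156,  0.417],
       [-1.   , -0.013, -0.003, -0.009],
       [-0.005,  0.156,  0.988,  1.208],
       [ 0.   ,  0.   ,  0.   ,  1.   ]])}
{'camera_matrix': array([[459.854,   0.   , 259.474],
       [  0.   , 459.854, 192.953],
       [  0.   ,   0.   ,   1.   ]]), 'T': array([[-0.937,  0.177, -0.303,  0.132],
       [-0.35 , -0.476,  0.807,  1.181],
       [-0.002,  0.862,  0.508,  0.803],
       [ 0.   ,  0.   ,  0.   ,  1.   ]])}
{'clock': 0.1, 'qpos': array([ 1.06280393,  0.33387182,  0.03989166,  1.46619948, -0.01340718,
        1.34330281, -0.05851414]), 'qvel': array([-0.00017292, -0.00185605, -0.0021585 , -0.00100618, -0.00011133,
        0.00017448,  0.00047792]), 'joint_torque': array([ 5.61017237e-03, -6.60011744e+01,  1.37164056e+00, -4.06468427e+01,
        1.73903588e-02,  8.93784076e-03,  4.93061430e-05]), 'tool_pos': array([ 0.25814897, -0.59601418,  0.19108195]), 'eef_rot': array([-7.29961939e-04,  9.79188405e-01,  2.02951951e-01, -2.02874605e-04]), 'ft_force': array([-0.44691024,  0.0489714 ,  0.13416936]), 'torque': array([-0.02511592,  0.01055307, -0.00532226]), 'gripper_width': 1.0031593106049554}
```

View pics/top0.png

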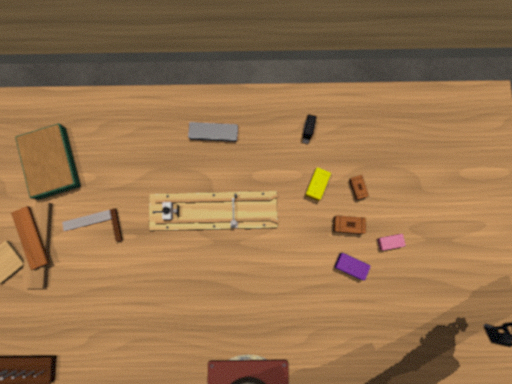

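View pics/side0.png

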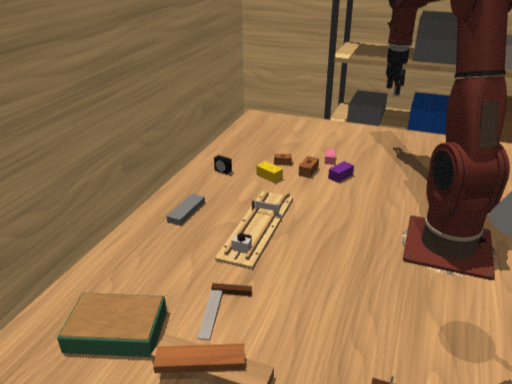

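The top view shows the jig from about (150,212) at the stop to (277,210) at the mouth. The mallet head is the larger brown block at (349,226). I'll zoom in for accuracy.

```bash
python3 - <<'E'
import cv2
a=cv2.imread("pics/top0.png")
cv2.imwrite("pics/t_jig.png",cv2.resize(a[180:245,140:290],None,fx=5.3,fy=5.3,interpolation=cv2.INTER_CUBIC))
cv2.imwrite("pics/t_mal.png",cv2.resize(a[165:245,300:400],None,fx=7,fy=7,interpolation=cv2.INTER_CUBIC))
b=cv2.imread("pics/side0.png")
cv2.imwrite("pics/s_jig.png",cv2.resize(b[140:270,210:360],None,fx=4.5,fy=4.5,interpolation=cv2.INTER_CUBIC))
E
```

```text
(no output)
```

View pics/t_jig.png

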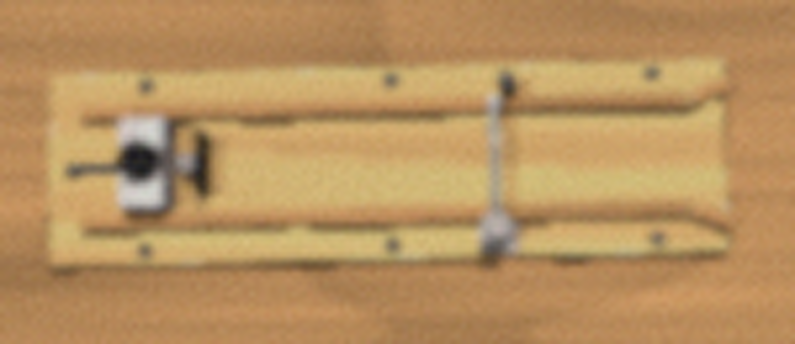

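View pics/t_mal.png

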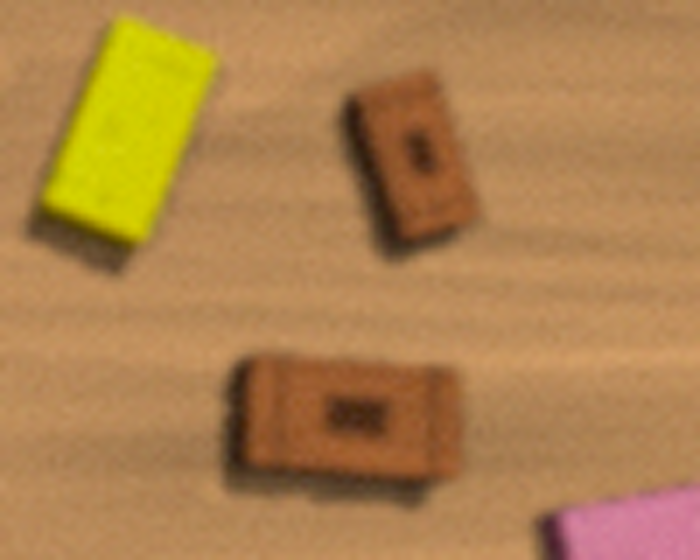

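View pics/s_jig.png

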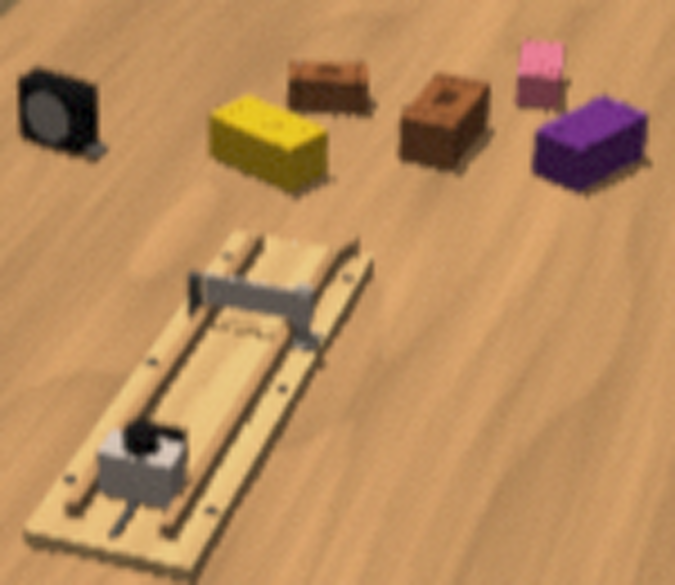

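```bash
cat > fit.py <<'E'
from h import *
from scipy.optimize import least_squares
def fit(loc,pix,cam,x0):
    loc=np.array(loc,float);pix=np.array(pix,float)
    def P(p):
        c,s=np.cos(p[2]),np.sin(p[2]); return np.c_[p[0]+c*loc[:,0]-s*loc[:,1],p[1]+s*loc[:,0]+c*loc[:,1],loc[:,2]]
    f=lambda p:(np.array([w2px(cam,q) for q in P(p)])-pix).ravel()
    r=least_squares(f,x0,loss='soft_l1'); return r.x,f(r.x).reshape(-1,2)
E
cat > m.py <<'E'
from fit import *
z=lambda L,f,ou,ov:[((U+.5)/f-.5+ou,(V+.5)/f-.5+ov) for U,V in L]
# top jig: base corners
loc=[(.255,-.055,.012),(-.13,-.055,.012),(-.13,.055,.012),(.255,.055,.012),(0,.041,.056),(-.007,-.041,.046)]
pj=z([(50,75),(725,60),(729,255),(50,262),(495,228),(507,84)],5.3,140,180)
print("jig top",*fit(loc,pj,"top",[.4,0,1.57]))
locs=[(.255,-.055,.012),(.255,.055,.012),(-.13,-.055,.012),(.255-.385,.055,.012)]
ps=z([(28,535),(195,570),(235,233),(372,258)],4.5,210,140)
print("jig side",*fit(locs,ps,"side",[.4,0,1.57]))
b=[(.045,.024,.042),(-.045,.024,.042),(-.045,-.024,.042),(.045,-.024,.042)]
# lengthwise along world y; +x loc = world+y(image left), +y loc = -world x (image down)
pm=z([(245,472),(459,480),(463,365),(248,353)],7,300,165)
print("mal top",*fit(b,pm,"top",[.4,-.2,1.57]))
pms=z([(400,122),(465,135),(490,85),(435,74)],4.5,210,140)
# side: near-left, near-right, far-right, far-left ; near = +y world
bs=[(.045,-.024,.042),(.045,.024,.042),(-.045,.024,.042),(-.045,-.024,.042)]
print("mal side",*fit(bs,pms,"side",[.4,-.2,1.57]))
E
python3 m.py
```

```text
jig top [0.54321417 0.03643743 1.57377442] [[ 0.35709699 -0.3774978 ]
 [-0.18490828  0.36962099]
 [ 0.06341184 -0.06585594]
 [-0.46436066  0.69406562]
 [ 0.12203774 -0.03594266]
 [ 0.07883947 -0.51954731]]
jig side [0.54320055 0.03888238 1.59112721] [[-0.41235681 -0.22716788]
 [ 0.31215936  0.56169516]
 [-0.26832542 -0.23746559]
 [ 0.36888451 -0.34291929]]
mal top [ 0.49406158 -0.30434596  1.50612395] [[-0.06629215 -0.36239806]
 [ 0.38513488  0.09826893]
 [-0.09488291  0.05409864]
 [-0.20520735  0.19200226]]
mal side [ 0.49138639 -0.29729956  1.56468215] [[ 0.81850822  0.09703768]
 [-0.72551808 -0.61813111]
 [ 0.07447681  0.0561641 ]
 [-0.11828551  0.50675402]]
```

Both views agree to a few mm. The jig is at about (0.543, 0.037) with yaw 1.575, and the mallet head is at about (0.494, -0.303) with yaw 1.51. I'll move above the mallet head, turning the jaws across its width.

Emit:
move_arm([
  [12,15,0],
  [35,44,0],
  [59,74,0],
  [84,105,0],
  [110,137,0],
  [136,169,0],
  [161,200,0],
  [185,230,0],
  [207,257,-10],
  [223,278,-30],
  [232,290,-45],
  [236,294,-50],
], yaw=[0.05,0.15,0.25,0.36,0.47,0.58,0.69,0.8,0.9,1.0,1.06,1.1], hand=1)

```text
clock: 1.1
tool_pos: [0.4952, -0.2976, 0.1393]
eef_rot: [-0.002, 0.725, 0.688, 0.0]
ft_force: [-0.8, 0.1, 0.2]
gripper_width: 0.998
```

```bash
python3 - <<'E'
from h import *
a=snapshot("top");b=snapshot("side");cv2.imwrite("pics/top1.png",cv2.resize(a[165:265,290:410],None,fx=6,fy=6));cv2.imwrite("pics/side1.png",cv2.resize(b[80:230,230:390],None,fx=4,fy=4))
s=arm.observe();print(s["clock"],s["tool_pos"],s["eef_rot"],s["ft_force"])
q=s["eef_rot"];print("jaw dir",2*np.arctan2(q[2],q[1])-np.pi/2)
E
```

```text
1.2 [ 0.49449067 -0.29994598  0.14038513] [-1.42066655e-03  7.27124837e-01  6.86503783e-01 -9.72504646e-05] [ 0.11622499 -0.90459769 -0.36405048]
jaw dir -0.0574548065365863
```

View pics/top1.png

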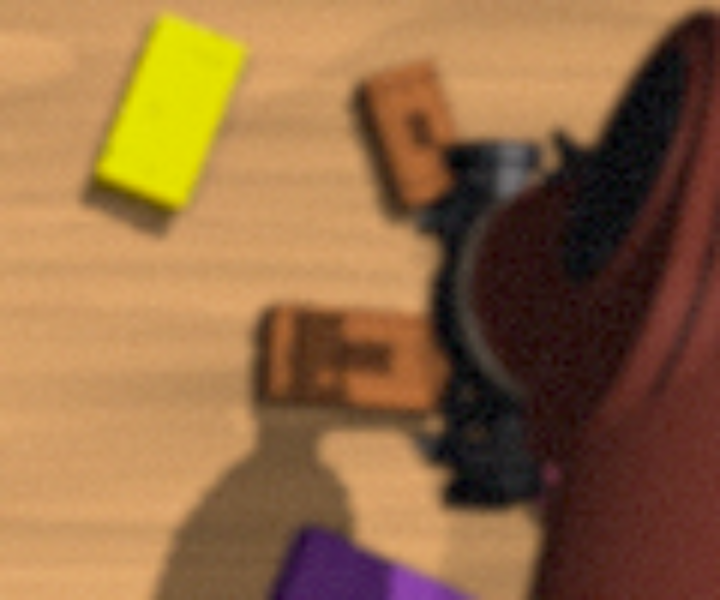

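View pics/side1.png

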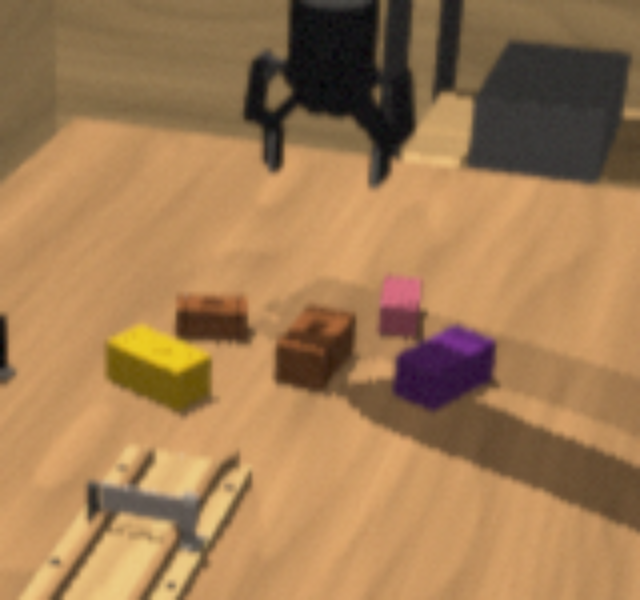

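```bash
python3 - <<'E'
from h import *
print(w2px("side",[.4945,-.3,.145]))
for n,(u,v) in {"small":(290+400/6,165+205/6),"purple":(290+310/6,165+530/6),"malL":(0,0)}.items(): print(n,px2w("top",u,v,.035))
E
```

```text
[310.00069771 136.29383081]
small [ 0.56823644 -0.32946863  0.035     ]
purple [ 0.41044156 -0.2771897   0.035     ]
malL [1.2324516  0.78518226 0.035     ]
```

Emit:
move_arm([
  [-1,-3,-5],
  [-1,-6,-15],
  [-1,-8,-25],
  [-1,-8,-35],
  [-1,-8,-45],
  [-1,-8,-50],
], yaw=[0,0,0,0,0,0], hand=0.5)

```text
clock: 1.7
tool_pos: [0.4924, -0.3102, 0.0898]
eef_rot: [-0.001, 0.729, 0.685, -0.0]
ft_force: [-0.5, 0.0, -0.3]
gripper_width: 0.749
```

```bash
python3 - <<'E'
from h import *
a=snapshot("top");b=snapshot("side");cv2.imwrite("pics/top2.png",cv2.resize(a[165:265,290:410],None,fx=6,fy=6));cv2.imwrite("pics/side2.png",cv2.resize(b[100:220,250:380],None,fx=5,fy=5))
s=arm.observe();print(s["clock"],s["tool_pos"],s["gripper_width"])
E
```

```text
1.8 [ 0.4925255  -0.31000447  0.09043803] 0.7535590977618315
```

View pics/side2.png

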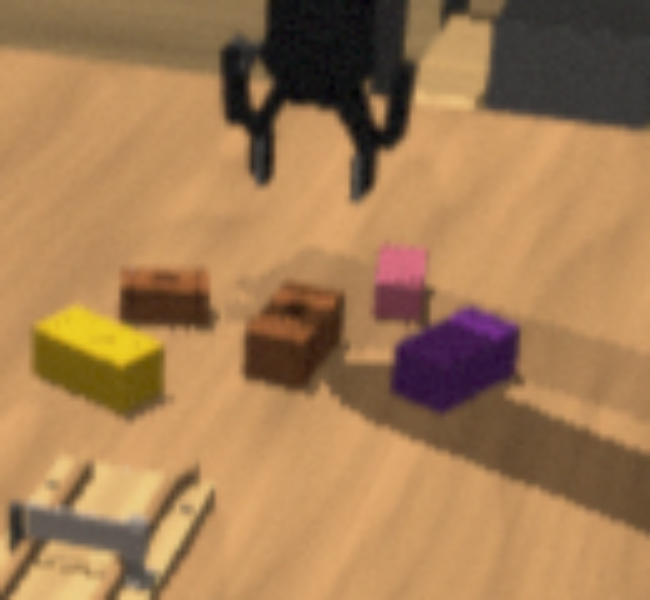

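```bash
python3 - <<'E'
from h import *
for z in (.085,.09,.10,.12,.14): print(z,w2px("side",[.4925,-.31,z]),w2px("top",[.4925,-.31,z]))
for z in (.14,.15,.17):print(w2px("side",[.4945,-.3,z]))
b=cv2.imread("pics/side0.png");s=.26
print(w2px("side",[.258,-.596,.2]),w2px("side",[.49,-.30,.042]),w2px("top",[.49,-.30,.042]))
E
```

```text
0.085 [310.3587807 150.542514 ] [355.98004665 223.64559157]
0.09 [310.43371291 149.29510342] [356.45364779 223.5185516 ]
0.1 [310.58426101 146.788901  ] [357.41354815 223.2610655 ]
0.12 [310.88812121 141.73048346] [359.38575886 222.7320347 ]
0.14 [311.19572347 136.60977126] [361.43108804 222.18339042]
[309.92481987 137.58823535]
[310.07681095 134.99541056]
[310.38363996 129.76119652]
[390.11391554 102.83892594] [309.67005522 162.36551475] [348.68628064 225.59783637]
```

View pics/top2.png

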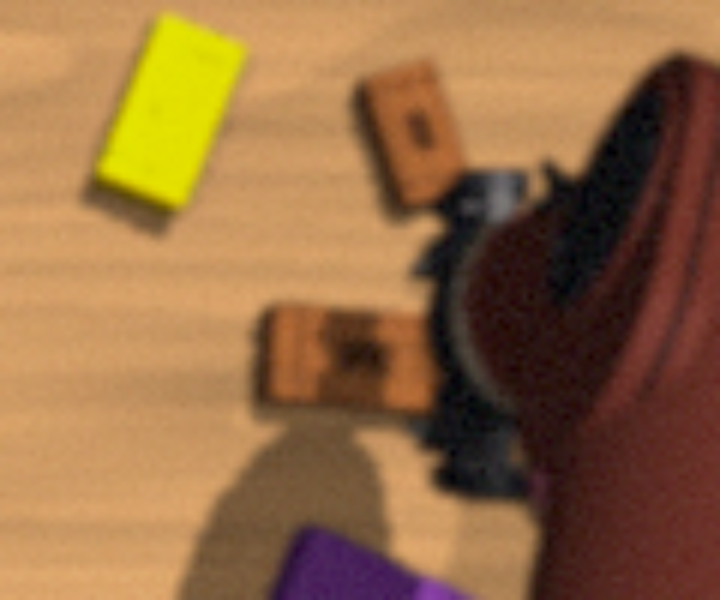

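The side view puts the fingertips at about (312,138), higher than the predicted (310.5,147). I'll take a closer look before going lower.

Emit:
move_arm([
  [0,0,-8],
  [0,0,-18],
  [0,0,-25],
  [0,0,-30],
  [0,0,-30],
], yaw=[0,0,0,0,0])

```text
clock: 2.22
tool_pos: [0.4925, -0.31, 0.0604]
eef_rot: [-0.001, 0.729, 0.685, -0.0]
ft_force: [0.1, -0.1, -0.3]
gripper_width: 0.752
```

```bash
python3 - <<'E'
from h import *
a=snapshot("top");b=snapshot("side")
def mk(im,cam,P):
    for p in P:
        u,v=w2px(cam,p); cv2.circle(im,(int(round(u*6)),int(round(v*6))),4,(0,255,0),-1)
    return im
s=arm.observe();t=s["tool_pos"];print(s["clock"],t,s["gripper_width"])
P=[t,t+[.032,0,.008],t+[-.032,0,.008],t+[0,0,.073]]
B=mk(cv2.resize(b,None,fx=6,fy=6),"side",P)[600:1200,1560:2280]
A=mk(cv2.resize(a,None,fx=6,fy=6),"top",P)[1080:1560,1860:2460]
cv2.imwrite("pics/top3.png",A);cv2.imwrite("pics/side3.png",B)
E
```

```text
2.3167 [ 0.49328404 -0.31034858  0.06174016] 0.7508781320392317
```

View pics/side3.png

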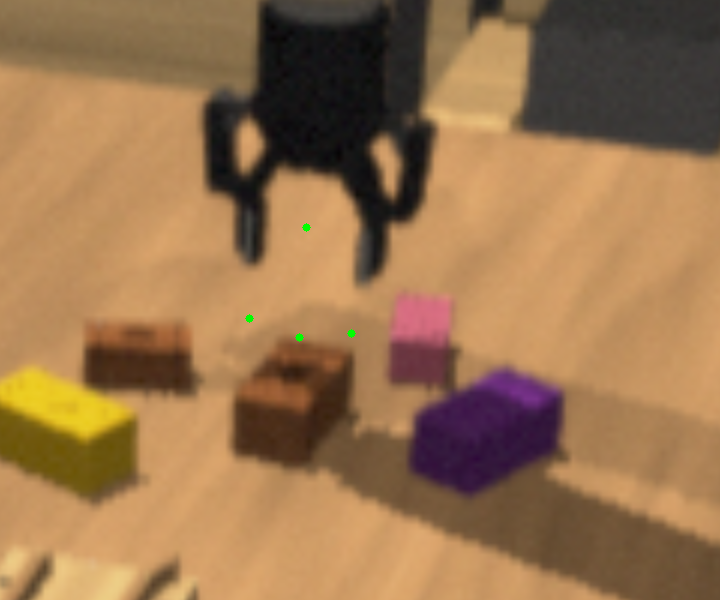

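View pics/top3.png

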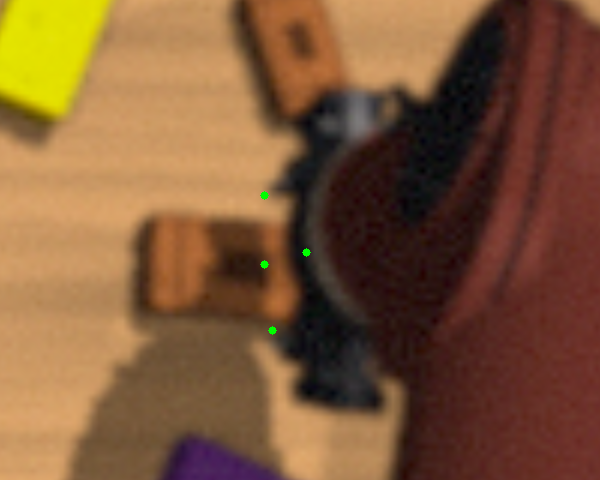

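```bash
python3 - <<'E'
from h import *
a=snapshot("top");b=snapshot("side")
cv2.imwrite("pics/top4.png",cv2.resize(a[150:384,200:500],None,fx=2.5,fy=2.5))
cv2.imwrite("pics/top4b.png",cv2.resize(a[190:250,335:395],None,fx=10,fy=10,interpolation=cv2.INTER_CUBIC))
cv2.imwrite("pics/side4.png",cv2.resize(b[0:300,210:512],None,fx=2,fy=2))
print(w2px("side",[0,0,0]),w2px("top",[0,0,0.0]),w2px("top",[0,0,0.2]))
s=arm.observe();t=s["tool_pos"]; 
for d in ([0,0,0],[.01,0,0],[0,.01,0],[0,0,.01]): print(w2px("side",t+d),w2px("top",t+d))
E
```

```text
[446.90674469 246.24160763] [248.04378852 401.46312607] [247.83036122 433.12140856]
[309.75536769 156.05313094] [354.04536866 223.80403666]
[307.12014372 155.63941934] [353.85461276 220.31563821]
[309.03854956 157.17812139] [350.55359841 223.8501643 ]
[309.90254372 153.58939486] [354.9609253  223.55530175]
```

View pics/side4.png

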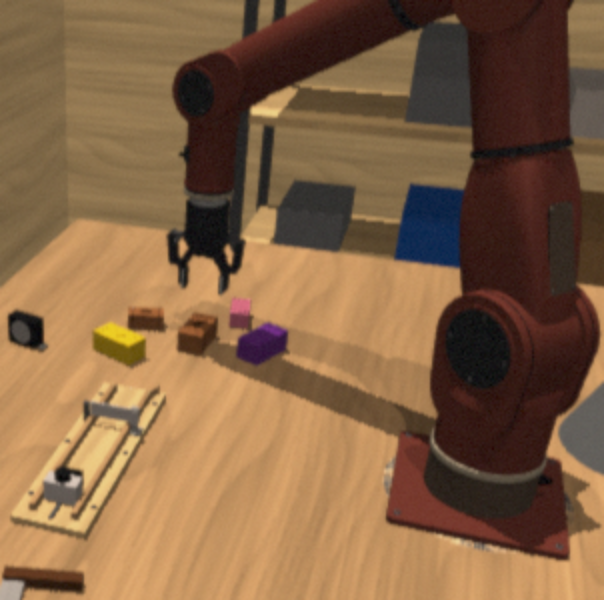

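View pics/top4.png

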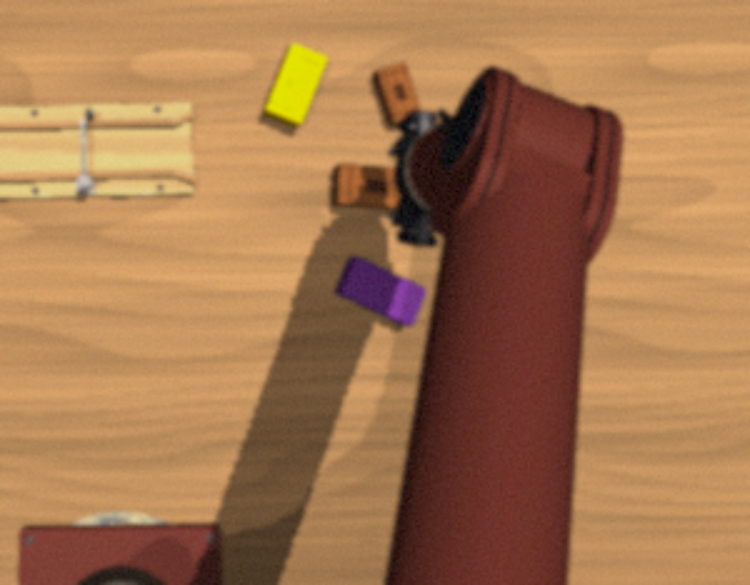

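View pics/top4b.png

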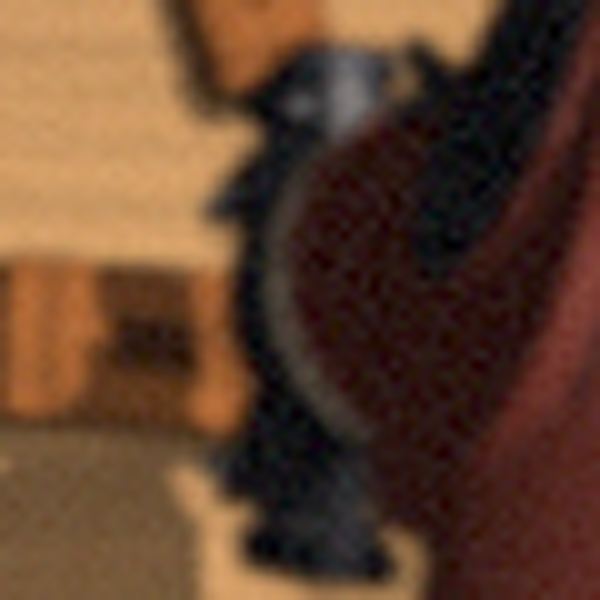

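The cameras agree on the bench and on the robot base. The gripper itself appears about 30 mm higher than the reported TCP implies. I'll go down in guarded steps and check again.

Emit:
move_arm([
  [0,2,-6],
  [0,4,-14],
  [0,6,-22],
  [0,6,-28],
  [0,6,-30],
  [0,6,-30],
], yaw=[0,0,0,0,0,0])

```text
clock: 2.92
tool_pos: [0.4928, -0.3041, 0.0309]
eef_rot: [-0.001, 0.729, 0.685, -0.0]
ft_force: [0.3, 0.4, 0.8]
gripper_width: 0.747
```

```bash
python3 - <<'E'
from h import *
a=snapshot("top");b=snapshot("side")
def mk(im,cam,P):
    for p in P:
        u,v=w2px(cam,p); cv2.circle(im,(int(round(u*6)),int(round(v*6))),4,(0,255,0),-1)
    return im
s=arm.observe();t=s["tool_pos"];print(s["clock"],t,s["gripper_width"],s["ft_force"])
P=[t,t+[.032,0,.008],t+[-.032,0,.008],t+[0,0,.073]]
B=mk(cv2.resize(b,None,fx=6,fy=6),"side",P)[600:1200,1560:2280]
cv2.imwrite("pics/side5.png",B)
A=mk(cv2.resize(a,None,fx=6,fy=6),"top",P)[1080:1560,1860:2460]
cv2.imwrite("pics/top5.png",A)
E
```

```text
3.0167 [ 0.49338511 -0.30449524  0.03186383] 0.7557278437167003 [-0.17607522  0.25853342  0.07149518]
```

View pics/side5.png

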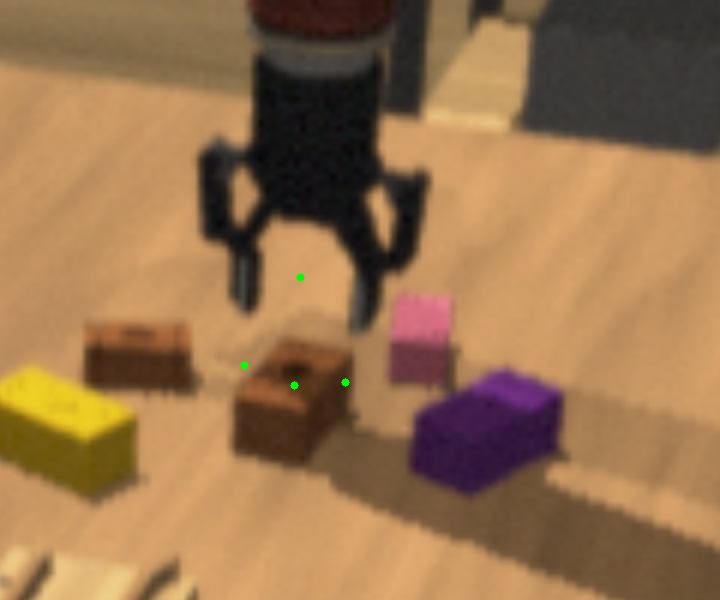

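View pics/top5.png

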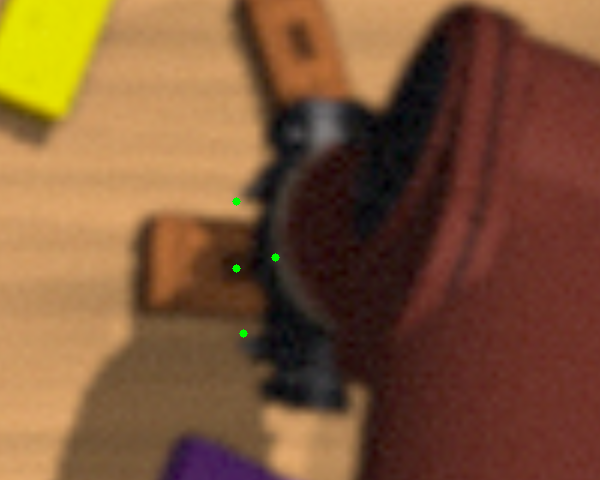

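Emit:
move_arm([
  [0,3,-5],
  [0,7,-11],
  [0,10,-16],
  [0,10,-18],
  [0,10,-18],
  [0,10,-18],
], yaw=[0,0,0,0,0,0])

```text
clock: 3.52
tool_pos: [0.4932, -0.2944, 0.0137]
eef_rot: [-0.0, 0.729, 0.685, -0.0]
ft_force: [0.4, -0.1, 0.5]
gripper_width: 0.753
```

```bash
cat > look.py <<'E'
from h import *
import sys
def mk(im,cam,P):
    for p in P:
        u,v=w2px(cam,p); cv2.circle(im,(int(round(u*6)),int(round(v*6))),3,(0,255,0),-1)
    return im
n=sys.argv[1]; u0,v0,U0,V0=map(int,sys.argv[2:6])
a=snapshot("top");b=snapshot("side")
s=arm.observe();t=s["tool_pos"];q=s["eef_rot"];print(s["clock"],t,s["gripper_width"],s["ft_force"],"jaw",2*np.arctan2(q[2],q[1])-np.pi/2)
P=[t]
cv2.imwrite(f"pics/side{n}.png",mk(cv2.resize(b,None,fx=6,fy=6,interpolation=cv2.INTER_CUBIC),"side",P)[6*V0:6*V0+600,6*U0:6*U0+720])
cv2.imwrite(f"pics/top{n}.png",mk(cv2.resize(a,None,fx=6,fy=6,interpolation=cv2.INTER_CUBIC),"top",P)[6*v0:6*v0+480,6*u0:6*u0+780])
E
python3 look.py 6 300 180 260 100
```

```text
3.6167 [ 0.49349592 -0.29467698  0.01411985] 0.7497548129009447 [-0.54915017  0.48091101 -0.17766884] jaw -0.06223099010260391
```

View pics/side6.png

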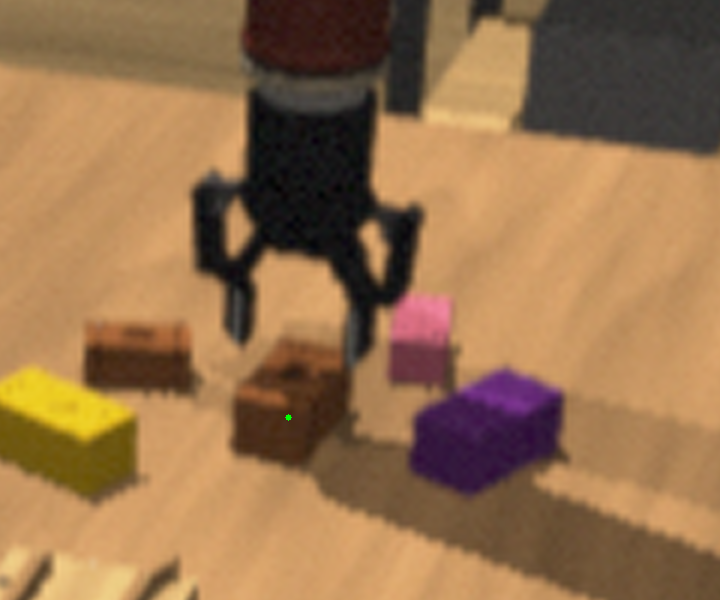

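Emit:
move_arm([
  [0,0,-3],
  [0,0,-6],
  [0,0,-9],
  [0,0,-12],
  [0,0,-14],
  [0,0,-14],
], yaw=[0,0,0,0,0,0])

```text
clock: 4.12
tool_pos: [0.493, -0.2942, -0.0008]
eef_rot: [-0.0, 0.729, 0.685, -0.0]
ft_force: [-0.5, 0.3, -0.1]
gripper_width: 0.752
```

```bash
python3 look.py 7 300 180 260 100
```

```text
4.2167 [ 4.93322008e-01 -2.94338926e-01 -2.10067531e-04] 0.7521174137388588 [-0.0242813  -0.37929925  0.33165906] jaw -0.06196854257500517
```

View pics/side7.png

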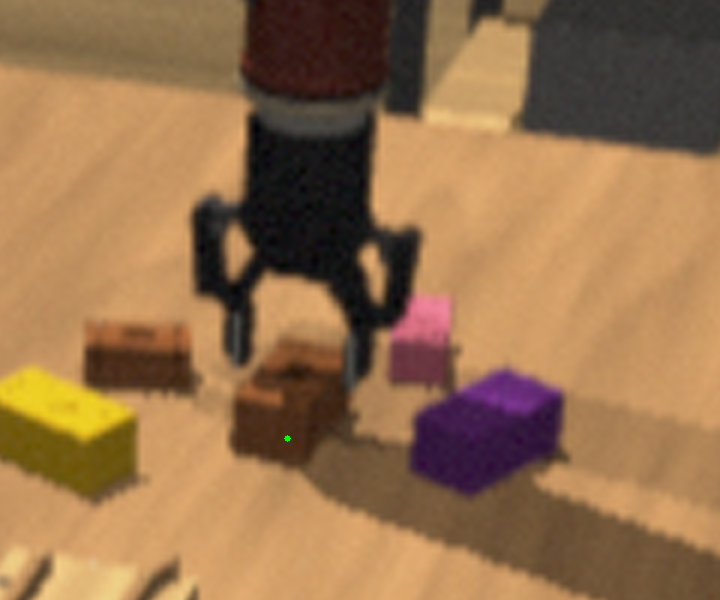

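View pics/top7.png

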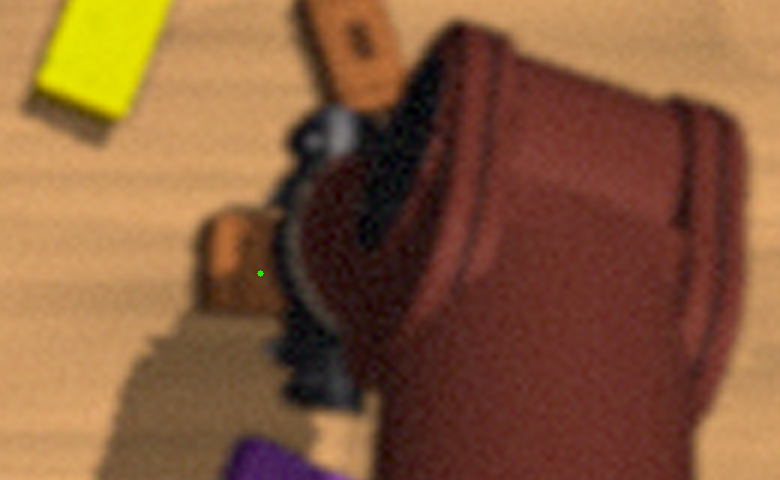

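```bash
python3 - <<'E'
from h import *
from scipy.optimize import least_squares
for du in (0,2,4,6):
    r=least_squares(lambda p:np.r_[w2px("side",p)-[309.3,162],w2px("top",p)-[345.5+du,224.6]],[.49,-.3,.03]); print(du,r.x,r.fun.round(2))
E
```

```text
0 [ 0.49124644 -0.28962258  0.04833053] [-0.61 -0.04  0.12  0.47]
2 [ 0.49191905 -0.29610225  0.0450981 ] [-0.37 -0.02  0.07  0.28]
4 [ 0.49259362 -0.30261912  0.04184828] [-0.13 -0.01  0.03  0.1 ]
6 [ 0.49327015 -0.30917349  0.03858093] [ 0.11  0.01 -0.02 -0.09]
```

Triangulating from both views puts the real fingertips at z ≈ 40 mm when the TCP reads 0, and there is no contact force. I'll trust the picture and go down gently.

Emit:
move_arm([
  [0,0,-2],
  [0,0,-4],
  [0,0,-6],
  [0,0,-8],
  [0,0,-10],
  [0,0,-10],
], yaw=[0,0,0,0,0,0])

```text
clock: 4.72
tool_pos: [0.493, -0.2943, -0.0106]
eef_rot: [-0.0, 0.729, 0.685, -0.0]
ft_force: [-0.8, 0.6, 0.1]
gripper_width: 0.749
```

```bash
python3 look.py 8 300 180 260 100
```

```text
4.8167 [ 0.49328783 -0.29437886 -0.01020331] 0.7485501434585381 [0.51444141 0.27546224 0.19617842] jaw -0.061940928377250515
```

View pics/side8.png

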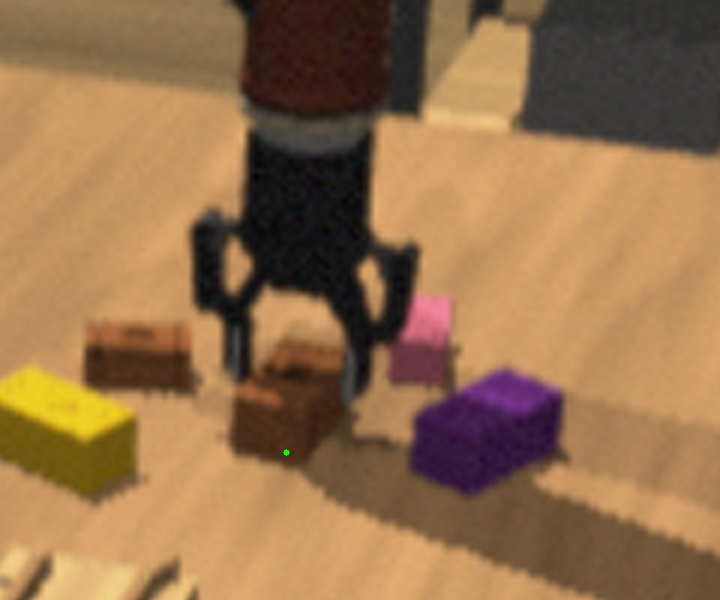

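Emit:
move_arm([
  [0,0,-2],
  [0,0,-4],
  [0,0,-6],
  [0,0,-8],
  [0,0,-8],
  [0,0,-8],
], yaw=[0,0,0,0,0,0])

```text
clock: 5.32
tool_pos: [0.4932, -0.2943, -0.0183]
eef_rot: [-0.0, 0.729, 0.685, -0.0]
ft_force: [-0.0, -0.7, 0.8]
gripper_width: 0.754
```

Emit:
move_arm([
  [0,0,0],
  [0,0,0],
  [0,0,0],
  [0,0,0],
  [0,0,0],
  [0,0,0],
], yaw=[0,0,0,0,0,0], hand=-1, squeeze=30)

```text
clock: 5.82
tool_pos: [0.494, -0.2945, -0.0176]
eef_rot: [0.001, 0.729, 0.685, 0.0]
ft_force: [1.2, 0.6, 4.0]
gripper_width: 0.556
```

```bash
python3 look.py 9 300 180 260 100
```

```text
5.9167 [ 0.49399638 -0.29453852 -0.01761407] 0.5577567271126305 [1.50033011 0.9479814  5.76396467] jaw -0.06193186273196338
```

View pics/side9.png

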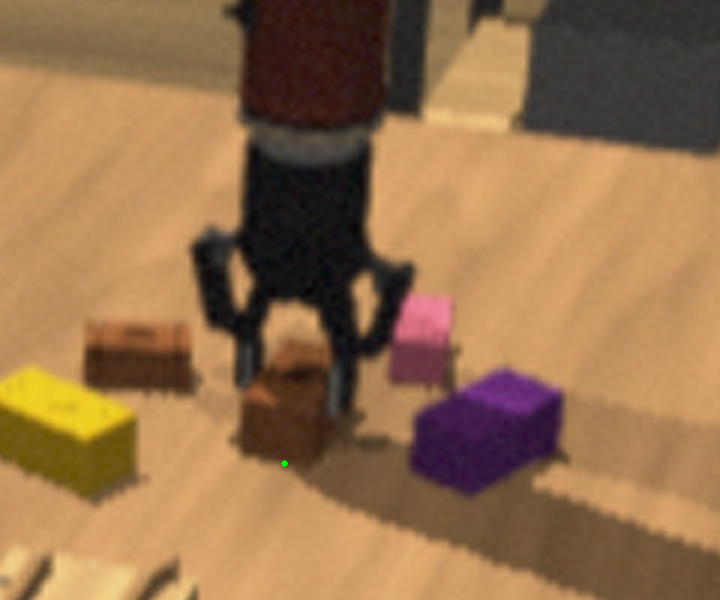

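Emit:
move_arm([
  [0,0,4],
  [0,0,12],
  [0,0,25],
  [0,0,40],
  [0,0,55],
  [0,0,70],
  [0,0,78],
  [0,0,80],
  [0,0,80],
], yaw=[0,0,0,0,0,0,0,0,0])

```text
clock: 6.67
tool_pos: [0.4935, -0.2947, 0.0626]
eef_rot: [0.0, 0.729, 0.685, 0.0]
ft_force: [0.0, -0.3, -2.2]
gripper_width: 0.555
```

```bash
python3 look.py 10 300 180 260 80
```

```text
6.7667 [ 0.49277083 -0.29421135  0.06121603] 0.5548412045054852 [-0.06852262  0.16224065 -2.59846447] jaw -0.06210672486956437
```

View pics/side10.png

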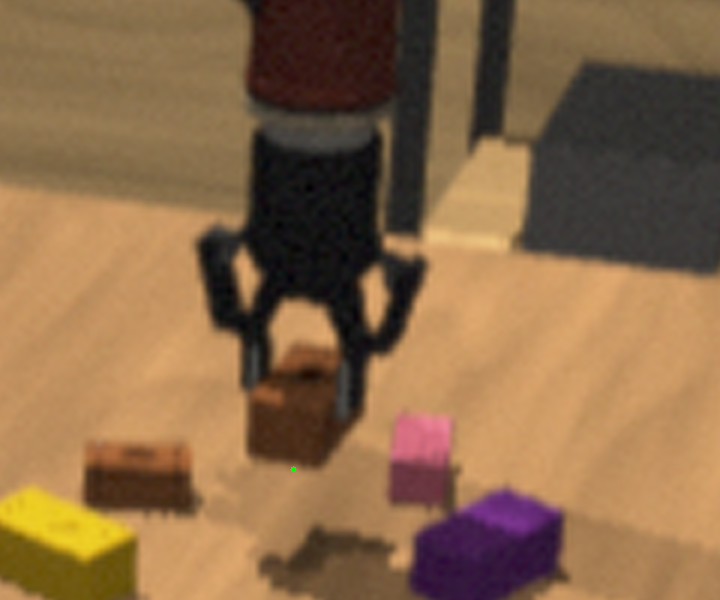

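View pics/top10.png

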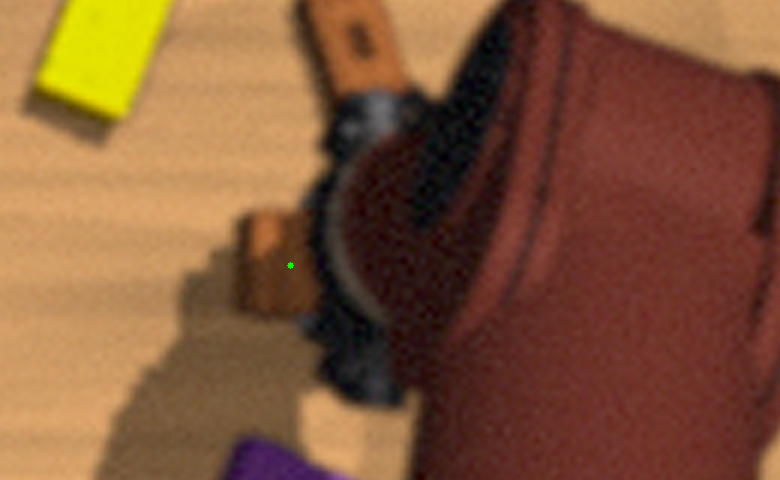

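```bash
python3 - <<'E'
from h import *
for p in((250,212),(247,310)): print(px2w("top",(p[0]+.5)/6-.5+300,(p[1]+.5)/6-.5+180,.119))
# side front face corners: top-left(250,395) bottom-right(320,465) bottom-left(250,455)
for p,z in(((250,397),.121),((322,466),.079),((250,456),.079)): print(px2w("side",(p[0]+.5)/6-.5+260,(p[1]+.5)/6-.5+80,z))
E
```

```text
[ 0.51456049 -0.26198165  0.119     ]
[ 0.47013092 -0.25841578  0.119     ]
[ 0.51496282 -0.26248379  0.121     ]
[ 0.47123435 -0.27177977  0.079     ]
[ 0.5151874  -0.27001502  0.079     ]
```

Emit:
move_arm([
  [2,8,0],
  [5,25,0],
  [10,52,0],
  [16,82,0],
  [22,114,0],
  [28,146,0],
  [34,178,0],
  [40,210,0],
  [45,236,0],
  [48,253,0],
  [50,261,0],
  [50,263,0],
], yaw=[0,0.01,0.02,0.03,0.04,0.05,0.06,0.067,0.067,0.067,0.067,0.067])

```text
clock: 7.77
tool_pos: [0.5431, -0.0282, 0.0616]
eef_rot: [-0.001, 0.704, 0.71, 0.0]
ft_force: [-0.1, 0.1, -2.4]
gripper_width: 0.559
```

Emit:
move_arm([
  [0,0,-5],
  [0,0,-15],
  [0,0,-25],
  [0,0,-35],
  [0,0,-40],
  [0,0,-40],
], yaw=[0,0,0,0,0,0])

```text
clock: 8.27
tool_pos: [0.5419, -0.032, 0.0199]
eef_rot: [-0.001, 0.706, 0.709, -0.001]
ft_force: [-0.2, -0.1, -2.7]
gripper_width: 0.554
```

```bash
python3 look.py 11 200 165 200 120
```

```text
8.3667 [ 0.54313727 -0.03163061  0.02156348] 0.5531879328620443 [ 0.23349551 -0.19827312 -1.08604222] jaw 0.004576952054551775
```

View pics/side11.png

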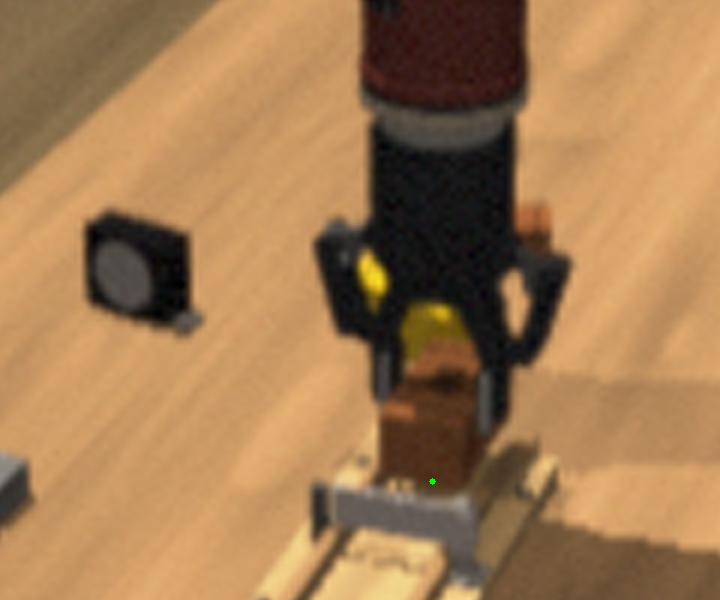

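View pics/top11.png

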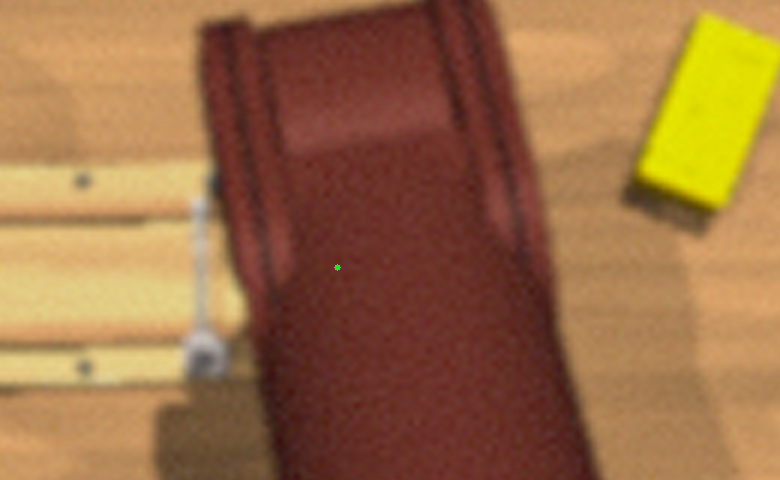

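```bash
python3 - <<'E'
from h import *
c=lambda p:((p[0]+.5)/6-.5+200,(p[1]+.5)/6-.5+120)
for p,z in(((382,478),.038),((473,490),.038),((384,410),.08)): print(px2w("side",*c(p),z))
print("gate ends: rest post top",px2w("side",*c((320,487)),.046),"hinge",px2w("side",*c((478,500)),.056))
# overlay prediction of channel at mouth & mallet box
J=np.array([.5432,.0375]);th=1.576
def jw(x,y,z): return np.array([J[0]+np.cos(th)*x-np.sin(th)*y,J[1]+np.sin(th)*x+np.cos(th)*y,z])
im=cv2.imread("pics/side11.png")
def L(a,b,col):
    q=[tuple(int(round((w-o+.5)*6-.5)) for w,o in zip(w2px("side",p),(200,120))) for p in(a,b)]; cv2.line(im,q[0],q[1],col,1)
for y in(-.027,.027,-.035,.035): L(jw(-.11,y,.024),jw(.1,y,.024),(255,0,0))
for y in(-.055,.055): L(jw(-.13,y,.012),jw(.1,y,.012),(0,255,255))
for y in(-.024,.024):
  L(jw(-.035,y,.038),jw(-.035,y,.08),(0,255,0)); L(jw(-.035,y,.08),jw(-.125,y,.08),(0,255,0))
for z in(.038,.08): L(jw(-.035,-.024,z),jw(-.035,.024,z),(0,255,0))
cv2.imwrite("pics/ov11.png",im)
E
```

```text
[ 0.56252483 -0.00181947  0.038     ]
[ 0.51308983 -0.00709551  0.038     ]
[ 0.56156441 -0.00194446  0.08      ]
gate ends: rest post top [0.58544443 0.03043151 0.046     ] hinge [0.49859082 0.02929212 0.056     ]
```

View pics/ov11.png

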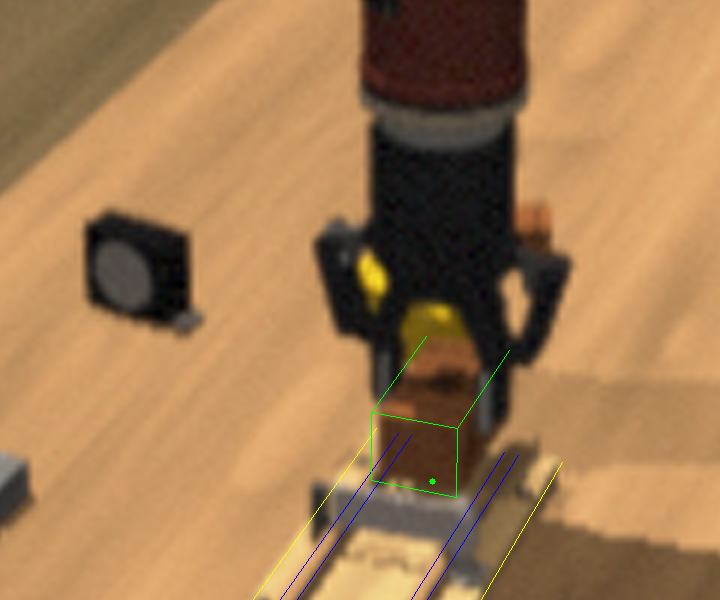

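```bash
python3 - <<'E'
from h import *
for n,(U0,V0),x,y in(("10",(260,80),.493,-.3055),("11",(200,120),.5431,-.0425)):
    for z in (.12,.2,.24): print(n,z,[round((w-o+.5)*6-.5) for w,o in zip(w2px("side",[x,y,z]),(U0,V0))])
E
```

```text
10 0.12 [305, 376]
10 0.2 [313, 250]
10 0.24 [316, 185]
11 0.12 [443, 315]
11 0.2 [446, 177]
11 0.24 [447, 105]
```

Emit:
move_arm([
  [0,0,-3],
  [0,0,-7],
  [0,0,-10],
  [0,0,-12],
  [0,0,-12],
], yaw=[0,0,0,0,0])

```text
clock: 8.78
tool_pos: [0.543, -0.0314, 0.0094]
eef_rot: [-0.0, 0.705, 0.709, -0.0]
ft_force: [-0.4, 0.7, -1.6]
gripper_width: 0.555
```

```bash
python3 look.py 12 200 165 200 120; python3 - <<'E'
from h import *
b=cv2.imread("pics/side12.png")
cv2.imwrite("pics/side12z.png",cv2.resize(b[330:600,250:600],None,fx=2,fy=2,interpolation=cv2.INTER_CUBIC))
E
```

```text
8.8833 [ 0.5433364  -0.03137837  0.00987115] 0.5527728648100407 [-0.81823654 -0.02829926 -2.47333874] jaw 0.005061610723385845
```

View pics/side12z.png

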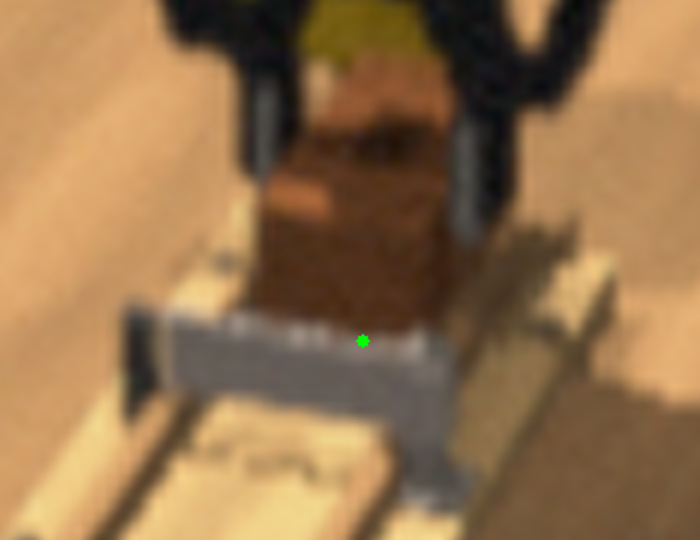

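```bash
python3 - <<'E'
from h import *
c=lambda p:((p[0]/2+250+.5)/6-.5+200,(p[1]/2+330+.5)/6-.5+120)
for z in(.022,.0272,.032): print(z,px2w("side",*c((250,305)),z),px2w("side",*c((440,325)),z))
J=np.array([.5432,.0375]);th=1.576
def jw(x,y,z): return np.array([J[0]+np.cos(th)*x-np.sin(th)*y,J[1]+np.sin(th)*x+np.cos(th)*y,z])
im=cv2.imread("pics/side12z.png")
def L(a,b,col):
    q=[tuple(int(round(((w-o+.5)*6-.5-s)*2)) for w,o,s in zip(w2px("side",p),(200,120),(250,330))) for p in(a,b)]; cv2.line(im,q[0],q[1],col,1)
for y in(-.027,.027,-.035,.035): L(jw(-.11,y,.024),jw(.1,y,.024),(255,0,0))
for y in(-.055,.055): L(jw(-.13,y,.012),jw(.1,y,.012),(0,255,255))
L(jw(-.13,-.055,.012),jw(-.13,.055,.012),(0,255,255))
L(jw(0,.041,.056),jw(0,.041,.012),(255,255,0));L(jw(-.007,-.041,.046),jw(-.007,-.041,.012),(255,255,0))
L(jw(0,.041,.053),jw(0,-.032,.053),(255,255,0));
for x in(-.04,):
 for y in(-.024,.024):
  L(jw(x,y,.0272),jw(x,y,.0692),(0,255,0)); L(jw(x,y,.0692),jw(x-.09,y,.0692),(0,255,0))
 for z in(.0272,.0692): L(jw(x,-.024,z),jw(x,.024,z),(0,255,0))
cv2.imwrite("pics/ov12.png",im)
E
```

```text
0.022 [ 0.57348108 -0.02080666  0.022     ] [ 0.52176418 -0.02892537  0.022     ]
0.0272 [ 0.57054099 -0.01280648  0.0272    ] [ 0.51916827 -0.02087116  0.0272    ]
0.032 [ 0.56782706 -0.00542169  0.032     ] [ 0.51677204 -0.0134365   0.032     ]
```

View pics/ov12.png

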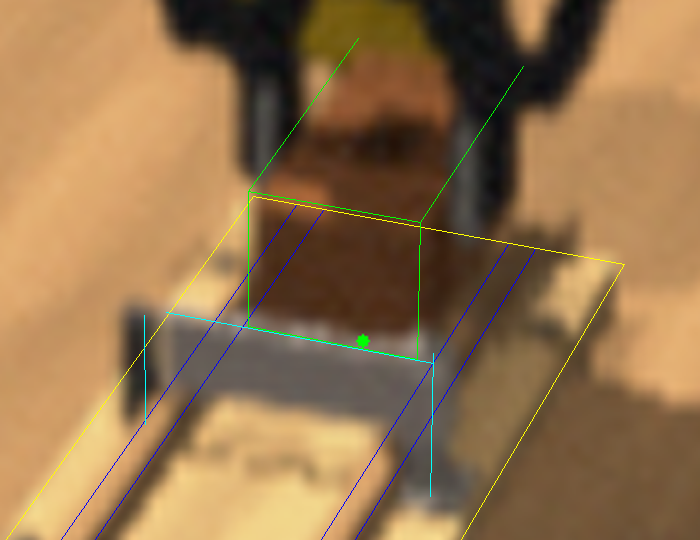

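Overlay check: the head is laterally in line with the channel to within 1–2 mm, and its centre is near jig x ≈ -90. I'm easing it down while watching the force.

Emit:
move_arm([
  [0,4,0],
  [0,8,-1],
  [0,8,-3],
  [0,8,-5],
  [0,8,-7],
  [0,8,-8],
  [0,8,-8],
], yaw=[0,0,0,0,0,0,0])

```text
clock: 9.47
tool_pos: [0.5446, -0.0224, 0.0049]
eef_rot: [0.001, 0.705, 0.709, 0.001]
ft_force: [-8.7, 2.7, 30.3]
gripper_width: 0.553
```

Emit:
move_arm([
  [0,0,-1],
  [0,0,-2],
  [0,0,-3],
  [0,0,-3],
  [0,0,-3],
], yaw=[0,0,0,0,0])

```text
clock: 9.88
tool_pos: [0.5463, -0.0229, 0.0008]
eef_rot: [0.002, 0.705, 0.709, 0.002]
ft_force: [6.7, 2.5, 1.5]
gripper_width: 0.551
```

Emit:
move_arm([
  [2,0,0],
  [3,0,0],
  [3,0,-1],
  [3,0,-2],
  [3,0,-2],
], yaw=[0,0,0,0,0])

```text
clock: 10.3
tool_pos: [0.5463, -0.0235, -0.0036]
eef_rot: [-0.0, 0.705, 0.709, -0.0]
ft_force: [3.3, -0.3, -1.6]
gripper_width: 0.555
```

```bash
python3 look.py 13 200 165 200 120; python3 - <<'E'
import cv2
b=cv2.imread("pics/side13.png")
cv2.imwrite("pics/side13z.png",cv2.resize(b[330:600,250:600],None,fx=2,fy=2,interpolation=cv2.INTER_CUBIC))
E
```

```text
10.4 [ 0.54626771 -0.0236204  -0.00338073] 0.5575115860238546 [ 2.16840435 -1.4751098  -2.34021676] jaw 0.004902871639702822
```

View pics/side13z.png

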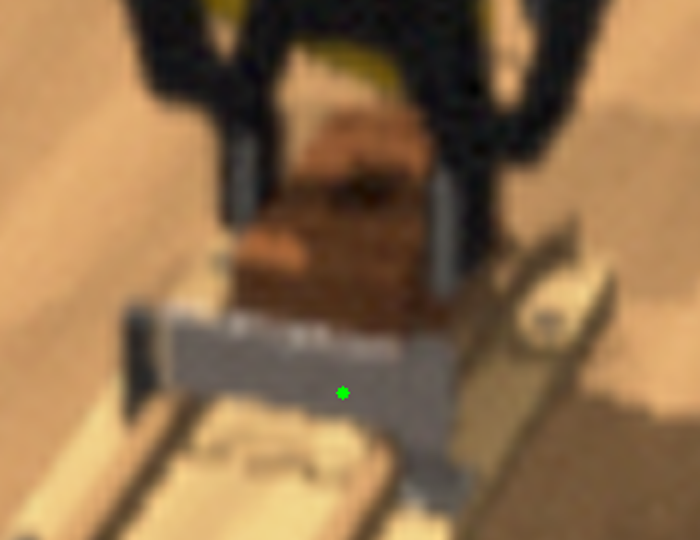

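Emit:
move_arm([
  [1,0,0],
  [1,0,-1],
  [1,0,-2],
  [1,0,-3],
  [1,0,-3],
], yaw=[0,0,0,0,0])

```text
clock: 10.82
tool_pos: [0.5468, -0.0234, -0.0058]
eef_rot: [-0.0, 0.705, 0.709, -0.001]
ft_force: [-4.0, 0.1, 4.7]
gripper_width: 0.556
```

```bash
python3 -c "
from h import *
s=arm.observe();print(s['tool_pos'],s['ft_force'],s['torque'])"
```

```text
[ 0.54677001 -0.02340764 -0.00576461] [-3.98159566  0.1162447   4.67979897] [ 0.04606159  0.84765063 -0.03191295]
```

Floor contact came at the height I predicted (reported z -5.8 mm). Now I'll release, rise and check.

Emit:
move_arm([
  [0,0,0],
  [0,0,0],
  [0,0,0],
  [0,0,0],
  [0,0,5],
  [0,0,15],
  [0,0,30],
  [0,0,50],
  [0,0,70],
  [0,0,85],
  [0,0,90],
  [0,0,90],
], yaw=[0,0,0,0,0,0,0,0,0,0,0,0], hand=0.5)

```text
clock: 11.82
tool_pos: [0.5486, -0.0234, 0.0859]
eef_rot: [0.001, 0.705, 0.709, 0.001]
ft_force: [-0.4, -1.0, 0.3]
gripper_width: 0.752
```

Emit:
move_arm([
  [0,-10,0],
  [0,-30,0],
  [0,-55,0],
  [0,-75,0],
  [0,-85,0],
  [0,-85,0],
], yaw=[0,0,0,0,0,0], hand=-1)

```text
clock: 12.32
tool_pos: [0.5463, -0.1117, 0.0827]
eef_rot: [-0.001, 0.707, 0.707, -0.001]
ft_force: [-0.0, -0.0, -1.3]
gripper_width: 0.004
```

```bash
python3 look.py 14 200 165 200 120
```

```text
12.4167 [ 0.54694363 -0.10779001  0.08320776] -0.0015035589930858352 [ 0.44352081  0.50703881 -0.26602072] jaw 0.004727048395503752
```

View pics/side14.png

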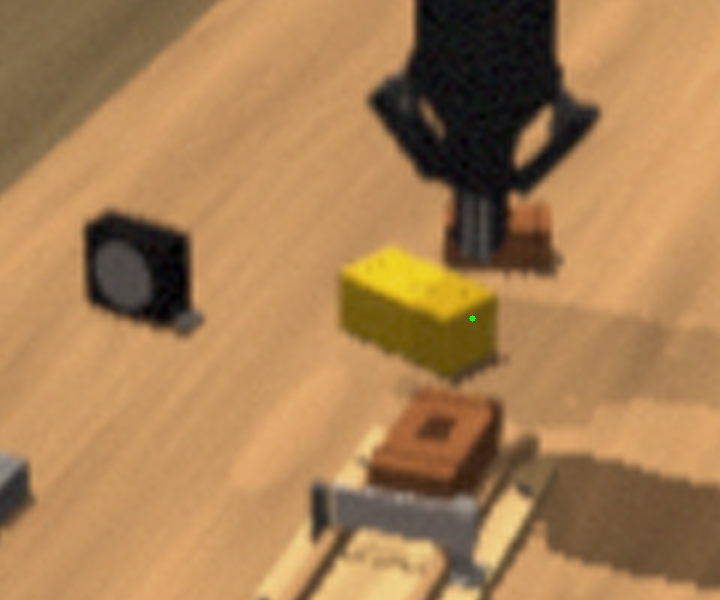

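View pics/top14.png

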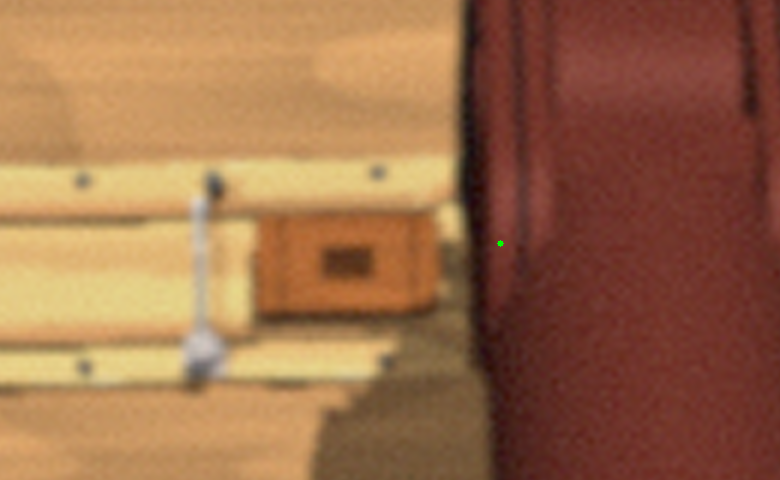

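```bash
python3 - <<'E'
from h import *
c=lambda p:((p[0]+.5)/6-.5+200,(p[1]+.5)/6-.5+165)
P=np.array([px2w("top",*c(p),.054) for p in((258,213),(438,213),(436,314),(256,314))]);print(P.round(4),P.mean(0))
p=[px2w("top",*c(q),.024) for q in((150,217),(150,340))];print("walls inner?",p)
cs=((475+.5)/6-.5+200,(258+.5)/6-.5+120)
for z in(.1,.105,.11,.115,.12):print(z,px2w("side",*cs,z))
print(w2px("top",px2w("side",*cs,.11)))
E
```

```text
[[ 0.5676  0.0083  0.054 ]
 [ 0.5664 -0.0792  0.054 ]
 [ 0.5173 -0.0771  0.054 ]
 [ 0.5184  0.0098  0.054 ]] [ 0.54241266 -0.03458458  0.054     ]
walls inner? [array([0.57022353, 0.06261417, 0.024     ]), array([0.50886173, 0.06286544, 0.024     ])]
0.1 [ 0.56060904 -0.14915072  0.1       ]
0.105 [ 0.55756003 -0.13969281  0.105     ]
0.11 [ 0.55451101 -0.1302349   0.11      ]
0.115 [ 0.551462   -0.12077699  0.115     ]
0.12 [ 0.54841299 -0.11131908  0.12      ]
[292.2510317  201.47606292]
```

Emit:
move_arm([
  [-1,0,-8],
  [-2,0,-25],
  [-3,0,-45],
  [-3,0,-65],
  [-3,0,-78],
  [-3,0,-86],
  [-3,0,-88],
  [-3,0,-88],
], yaw=[0,0,0,0,0,0,0,0])

```text
clock: 13.08
tool_pos: [0.5443, -0.1078, -0.0043]
eef_rot: [-0.0, 0.705, 0.709, -0.0]
ft_force: [-0.0, -0.4, 0.7]
gripper_width: 0.004
```

```bash
python3 look.py 15 200 165 200 120
```

```text
13.1833 [ 0.54509104 -0.10826873 -0.00327119] -0.0022043905913118056 [ 0.76701451 -0.70864474  0.23487996] jaw 0.0052389557832348554
```

View pics/side15.png

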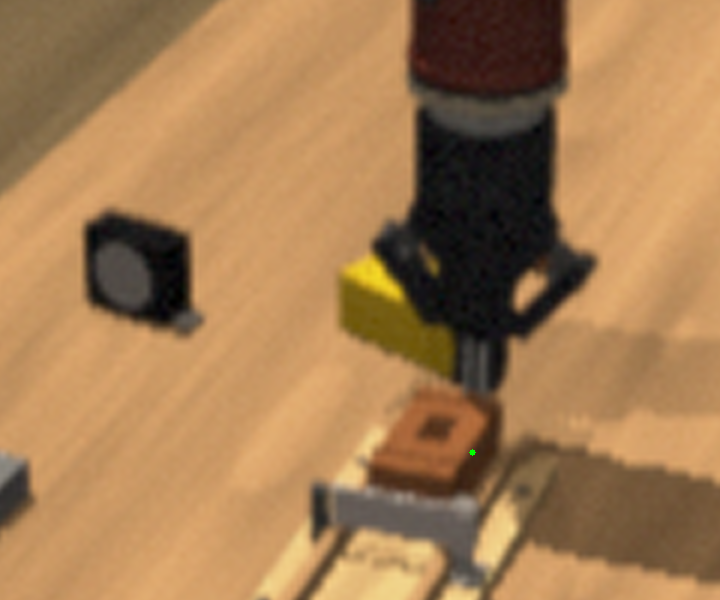

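```bash
python3 - <<'E'
from h import *
for y in(-.11,-.118):
  for z in(.02,.03,.04,.05): print(y,z,[round((w-o+.5)*6-.5) for w,o in zip(w2px("side",[.545,y,z]),(200,120))])
E
```

```text
-0.11 0.02 [477, 418]
-0.11 0.03 [477, 402]
-0.11 0.04 [477, 387]
-0.11 0.05 [478, 372]
-0.118 0.02 [481, 411]
-0.118 0.03 [481, 396]
-0.118 0.04 [482, 381]
-0.118 0.05 [482, 365]
```

Emit:
move_arm([
  [0,3,-3],
  [0,8,-6],
  [0,14,-6],
  [0,20,-6],
  [0,26,-6],
  [0,32,-6],
  [0,38,-6],
  [0,44,-6],
  [0,50,-6],
  [0,56,-6],
  [0,60,-6],
  [0,60,-6],
], yaw=[0,0,0,0,0,0,0,0,0,0,0,0])

```text
clock: 14.18
tool_pos: [0.5444, -0.047, -0.01]
eef_rot: [-0.0, 0.705, 0.709, 0.0]
ft_force: [-0.5, -0.7, 0.2]
gripper_width: 0.002
```

```bash
python3 look.py 16 180 165 180 120
```

```text
14.2833 [ 0.54436417 -0.04781181 -0.01007424] -0.0025746698588413153 [-0.02443972  0.59432383  0.3011149 ] jaw 0.005583136574221159
```

View pics/side16.png

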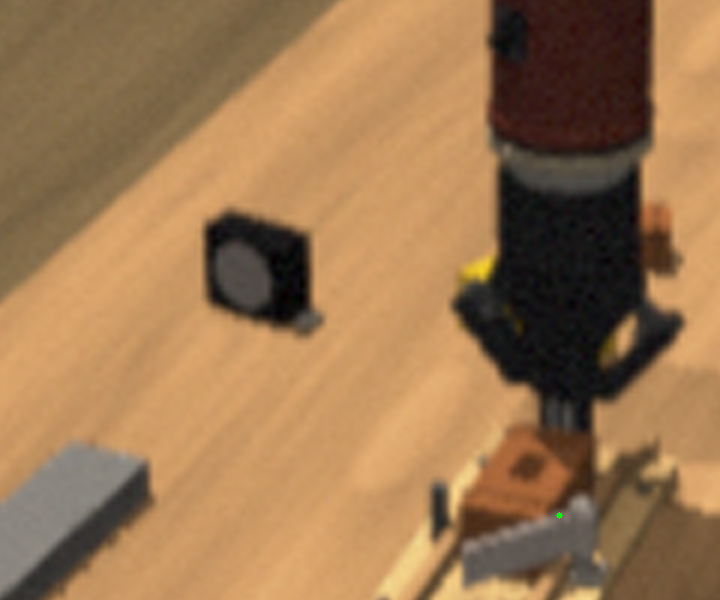

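View pics/top16.png

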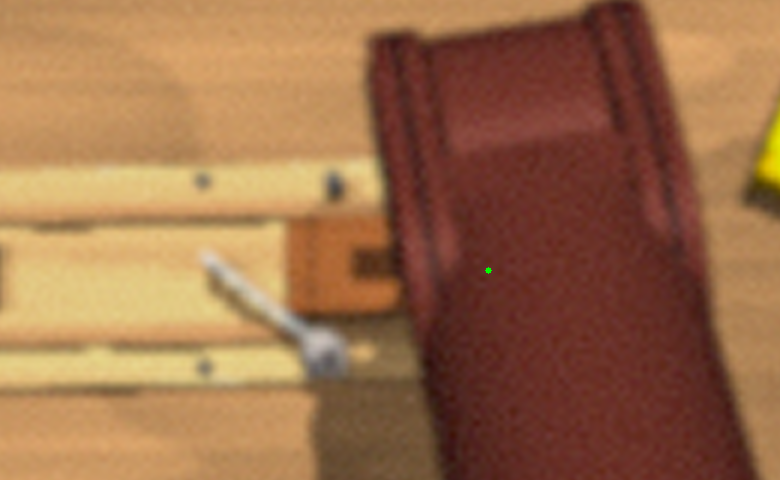

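```bash
python3 - <<'E'
from h import *
print(px2w("top",(209+.5)/5.3-.5+140,(165)/5.3-.5+180,.042), px2w("top",(290.5)/6-.5+180,265/6-.5+165,.054))
E
```

```text
[0.54043077 0.19555279 0.042     ] [0.54299464 0.05120814 0.054     ]
```

Emit:
move_arm([
  [0,3,0],
  [0,8,0],
  [0,14,0],
  [0,20,0],
  [0,26,0],
  [0,32,0],
  [0,38,0],
  [0,44,0],
  [0,50,0],
  [0,56,0],
  [0,60,0],
  [0,60,0],
], yaw=[0,0,0,0,0,0,0,0,0,0,0,0])

```text
clock: 15.28
tool_pos: [0.5442, 0.0132, -0.0101]
eef_rot: [-0.0, 0.705, 0.709, 0.0]
ft_force: [-0.5, 0.4, 0.4]
gripper_width: -0.003
```

```bash
python3 look.py 17 150 165 180 120
```

```text
15.3833 [ 0.54436904  0.01206496 -0.01007884] 0.00218462251236027 [-0.25085733  0.34497242  0.12991712] jaw 0.005593791889731303
```

View pics/side17.png

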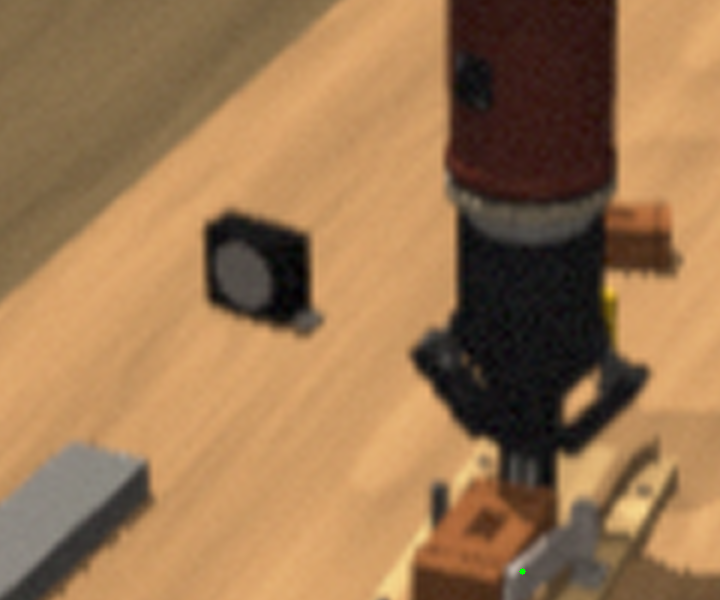

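View pics/top17.png

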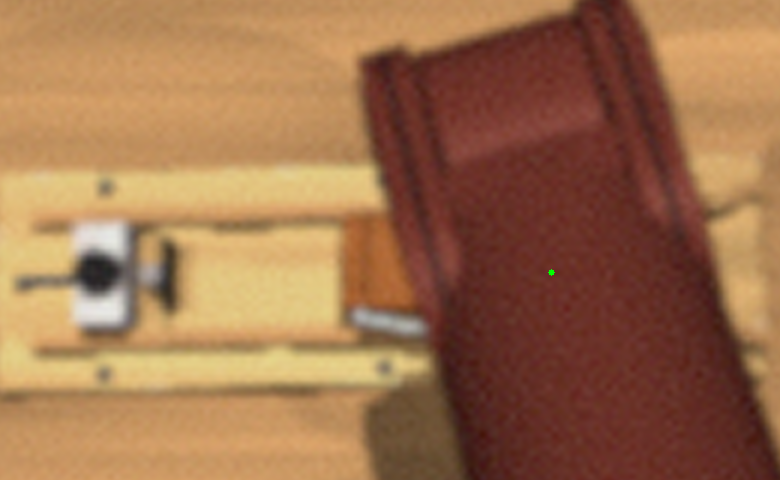

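Emit:
move_arm([
  [0,3,0],
  [0,8,0],
  [0,14,0],
  [0,20,0],
  [0,26,0],
  [0,32,0],
  [0,38,0],
  [0,44,0],
  [0,50,0],
  [0,56,0],
  [0,60,0],
  [0,60,0],
], yaw=[0,0,0,0,0,0,0,0,0,0,0,0])

```text
clock: 16.38
tool_pos: [0.5443, 0.0731, -0.01]
eef_rot: [-0.0, 0.705, 0.709, 0.0]
ft_force: [1.3, 0.1, 0.8]
gripper_width: 0.001
```

```bash
python3 look.py 18 130 165 160 140
```

```text
16.4833 [ 0.54433099  0.07193583 -0.0100669 ] 0.0012978944647156752 [ 0.49783762 -0.34672767  1.03775775] jaw 0.005447246776643988
```

View pics/side18.png

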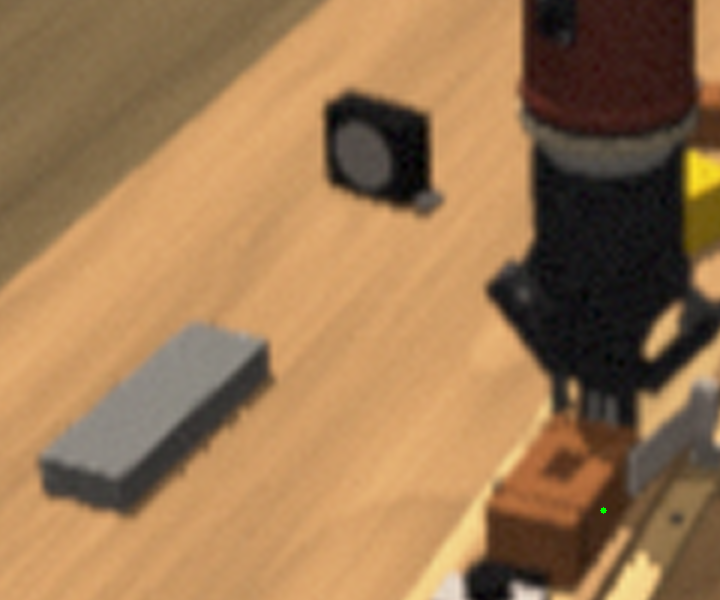

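View pics/top18.png

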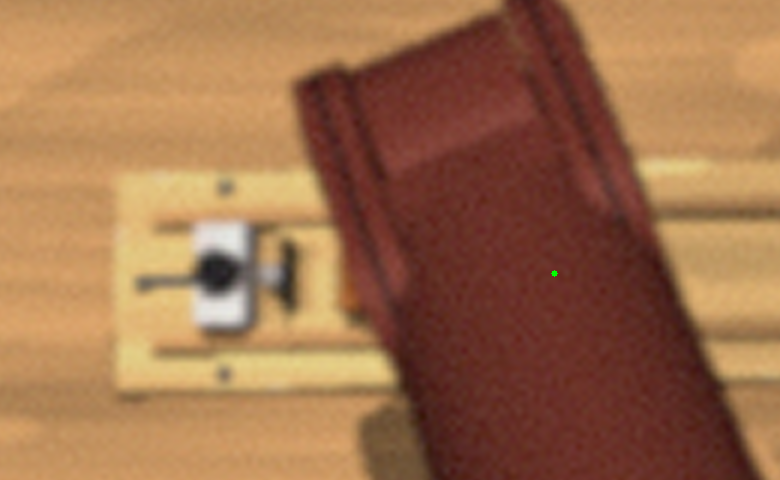

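Emit:
move_arm([
  [0,3,0],
  [0,6,0],
  [0,9,0],
  [0,12,0],
  [0,14,0],
  [0,15,0],
  [0,16,0],
  [0,16,0],
], yaw=[0,0,0,0,0,0,0,0])

```text
clock: 17.15
tool_pos: [0.5444, 0.0878, -0.0101]
eef_rot: [-0.0, 0.705, 0.709, 0.0]
ft_force: [0.2, -0.2, 0.2]
gripper_width: -0.002
```

Emit:
move_arm([
  [0,0.5,0],
  [0,1,0],
  [0,1.5,0],
  [0,2,0],
  [0,2,0],
  [0,2,0],
], yaw=[0,0,0,0,0,0])

```text
clock: 17.65
tool_pos: [0.5444, 0.0896, -0.0101]
eef_rot: [-0.0, 0.705, 0.709, 0.0]
ft_force: [0.2, -0.5, 0.3]
gripper_width: 0.001
```

```bash
python3 look.py 19 120 165 160 150
```

```text
17.75 [ 0.54437676  0.08965776 -0.01008053] -0.0010863946295275833 [-0.00183947 -1.37143525 -0.55919263] jaw 0.005059777560897594
```

View pics/top19.png

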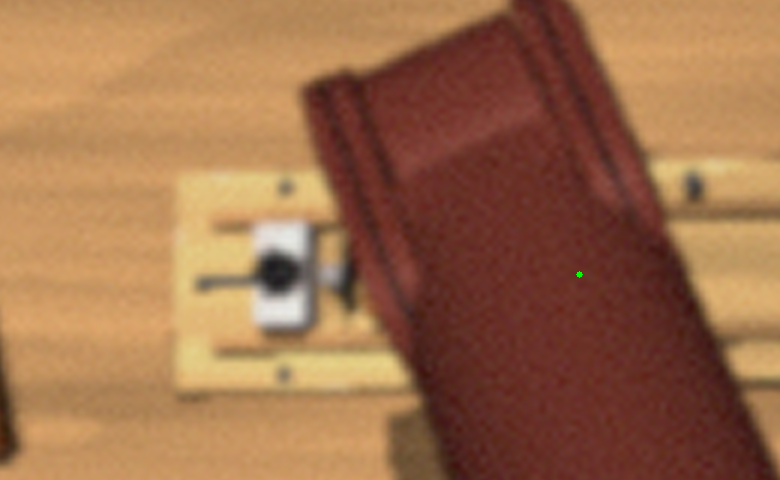

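Not yet touching. Continuing in 1–1.5 mm increments.

Emit:
move_arm([
  [0,0.5,0],
  [0,1,0],
  [0,1.5,0],
  [0,1.5,0],
  [0,1.5,0],
], yaw=[0,0,0,0,0])

```text
clock: 18.17
tool_pos: [0.5444, 0.0912, -0.0101]
eef_rot: [-0.0, 0.705, 0.709, 0.0]
ft_force: [-0.2, -0.8, 1.1]
gripper_width: 0.001
```

Emit:
move_arm([
  [0,0.5,0],
  [0,1,0],
  [0,1.5,0],
  [0,1.5,0],
  [0,1.5,0],
], yaw=[0,0,0,0,0])

```text
clock: 18.58
tool_pos: [0.5444, 0.0927, -0.0101]
eef_rot: [-0.0, 0.705, 0.709, 0.0]
ft_force: [-0.3, -0.5, 0.9]
gripper_width: -0.001
```

Emit:
move_arm([
  [0,0.5,0],
  [0,1,0],
  [0,1.5,0],
  [0,1.5,0],
  [0,1.5,0],
], yaw=[0,0,0,0,0])

```text
clock: 19.0
tool_pos: [0.5444, 0.0942, -0.0101]
eef_rot: [-0.0, 0.705, 0.709, 0.0]
ft_force: [0.2, -2.0, 0.7]
gripper_width: -0.002
```

```bash
python3 -c "
from h import *
for i in range(3):
  s=arm.observe();print(s['clock'],s['tool_pos'],s['ft_force'])"
```

```text
19.0 [ 0.54435781  0.09422234 -0.01008761] [ 0.24410609 -1.97768855  0.72927054]
19.0 [ 0.54435781  0.09422234 -0.01008761] [ 0.24410609 -1.97768855  0.72927054]
19.0 [ 0.54435781  0.09422234 -0.01008761] [ 0.24410609 -1.97768855  0.72927054]
```

Emit:
move_arm([
  [0,0.5,0],
  [0,1,0],
  [0,1,0],
  [0,1,0],
], yaw=[0,0,0,0])

```text
clock: 19.33
tool_pos: [0.5443, 0.0952, -0.0101]
eef_rot: [-0.0, 0.705, 0.709, 0.0]
ft_force: [-0.1, -1.2, 1.0]
gripper_width: 0.001
```

Emit:
move_arm([
  [0,0.5,0],
  [0,1,0],
  [0,1,0],
  [0,1,0],
], yaw=[0,0,0,0])

```text
clock: 19.67
tool_pos: [0.5444, 0.0963, -0.0101]
eef_rot: [-0.0, 0.705, 0.709, 0.0]
ft_force: [0.5, -2.4, 1.0]
gripper_width: 0.001
```

Emit:
move_arm([
  [0,0.5,0],
  [0,1,0],
  [0,1,0],
  [0,1,0],
], yaw=[0,0,0,0])

```text
clock: 20.0
tool_pos: [0.5444, 0.0972, -0.0101]
eef_rot: [-0.0, 0.705, 0.709, 0.0]
ft_force: [0.1, -1.9, 2.2]
gripper_width: 0.001
```

```bash
python3 look.py 20 130 165 160 150
```

```text
20.1 [ 0.54432789  0.09715992 -0.01009418] -0.0023073787531900946 [ 0.39213922 -1.04852774  0.77428369] jaw 0.00496375112814329
```

View pics/side20.png

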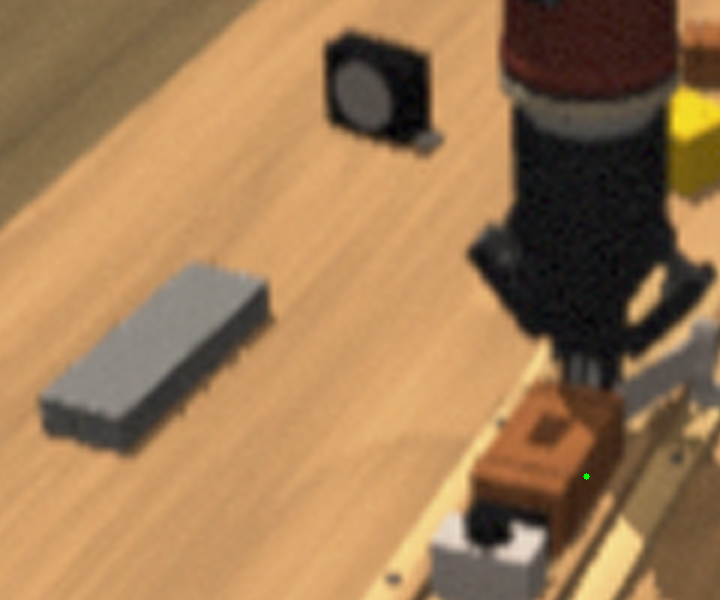

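View pics/top20.png

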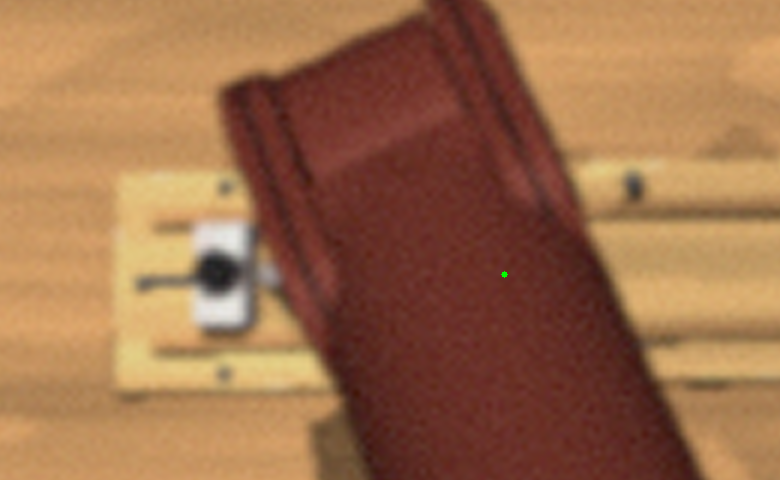

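Emit:
move_arm([
  [0,0.5,0],
  [0,1,0],
  [0,1,0],
  [0,1,0],
], yaw=[0,0,0,0])

```text
clock: 20.43
tool_pos: [0.5444, 0.0981, -0.0101]
eef_rot: [-0.0, 0.705, 0.709, -0.0]
ft_force: [0.8, -2.1, 1.8]
gripper_width: 0.001
```

Emit:
move_arm([
  [0,0.5,0],
  [0,1,0],
  [0,1,0],
  [0,1,0],
], yaw=[0,0,0,0])

```text
clock: 20.77
tool_pos: [0.5444, 0.0989, -0.0101]
eef_rot: [0.0, 0.705, 0.709, -0.0]
ft_force: [0.3, -2.7, 0.6]
gripper_width: -0.003
```

Emit:
move_arm([
  [0,0.5,0],
  [0,0.5,0],
  [0,0.5,0],
], yaw=[0,0,0])

```text
clock: 21.02
tool_pos: [0.5444, 0.0992, -0.0101]
eef_rot: [0.0, 0.705, 0.709, -0.0]
ft_force: [0.2, -4.3, 2.2]
gripper_width: -0.005
```

Emit:
move_arm([
  [0,0.5,0],
  [0,0.5,0],
  [0,0.5,0],
], yaw=[0,0,0])

```text
clock: 21.27
tool_pos: [0.5444, 0.0996, -0.0101]
eef_rot: [0.0, 0.705, 0.709, -0.0]
ft_force: [0.8, -5.5, 1.4]
gripper_width: 0.0
```

Spring contact is clear (1.2 N per 0.4 mm). I'll press about 1 mm more and hold.

Emit:
move_arm([
  [0,0.5,0],
  [0,1,0],
  [0,1,0],
], yaw=[0,0,0])

```text
clock: 21.52
tool_pos: [0.5445, 0.1001, -0.0101]
eef_rot: [0.0, 0.706, 0.709, -0.0]
ft_force: [1.7, -6.7, 2.4]
gripper_width: 0.002
```

Emit:
move_arm([
  [0,0.2,0],
  [0,0.2,0],
  [0,0.2,0],
], yaw=[0,0,0])

```text
clock: 21.77
tool_pos: [0.5445, 0.1001, -0.0101]
eef_rot: [0.0, 0.706, 0.709, -0.0]
ft_force: [0.4, -6.6, 2.1]
gripper_width: -0.0
```

Emit:
move_arm([
  [0,0.3,0],
  [0,0.6,0],
  [0,0.6,0],
  [0,0.6,0],
  [0,0.6,0],
  [0,0.6,0],
], yaw=[0,0,0,0,0,0])

```text
clock: 22.27
tool_pos: [0.5446, 0.1005, -0.0101]
eef_rot: [0.001, 0.706, 0.708, -0.0]
ft_force: [0.7, -8.2, 2.4]
gripper_width: -0.0
```

Emit:
move_arm([
  [0,-0.5,0],
  [0,-1,0],
  [0,-1.5,0],
  [0,-2,0],
  [0,-2.5,0],
  [0,-3,0],
  [0,-4,0],
  [0,-5,0],
  [0,-6,0],
  [0,-8,0],
  [0,-9,0],
  [0,-9,0],
], yaw=[0,0,0,0,0,0,0,0,0,0,0,0])

```text
clock: 23.27
tool_pos: [0.5443, 0.0925, -0.0101]
eef_rot: [-0.0, 0.705, 0.709, -0.0]
ft_force: [0.9, -0.7, -0.4]
gripper_width: 0.0
```

Emit:
move_arm([
  [0,0,3],
  [0,0,8],
  [0,0,15],
  [0,0,24],
  [0,0,34],
  [0,0,46],
  [0,0,60],
  [0,0,78],
  [0,0,98],
  [0,0,115],
  [0,0,120],
  [0,0,120],
], yaw=[0,0,0,0,0,0,0,0,0,0,0,0])

```text
clock: 24.27
tool_pos: [0.5455, 0.0932, 0.1122]
eef_rot: [0.001, 0.705, 0.709, 0.001]
ft_force: [0.4, -0.1, -0.3]
gripper_width: 0.001
```

Emit:
move_arm([
  [0,-15,0],
  [0,-40,0],
  [0,-75,0],
  [0,-110,0],
  [0,-145,0],
  [0,-180,0],
  [0,-210,0],
  [0,-235,0],
  [0,-250,0],
  [0,-255,0],
  [0,-255,0],
], yaw=[0,0,0,0,0,0,0,0,0,0,0])

```text
clock: 25.18
tool_pos: [0.5436, -0.1632, 0.109]
eef_rot: [-0.001, 0.706, 0.708, -0.0]
ft_force: [0.0, 1.5, -0.2]
gripper_width: 0.001
```

```bash
python3 look.py 21 130 165 170 150
```

```text
25.2833 [ 0.54423786 -0.16053088  0.10943563] -0.0006906236652675648 [0.00441557 0.23580825 0.23239308] jaw 0.006202734869097837
```

View pics/side21.png

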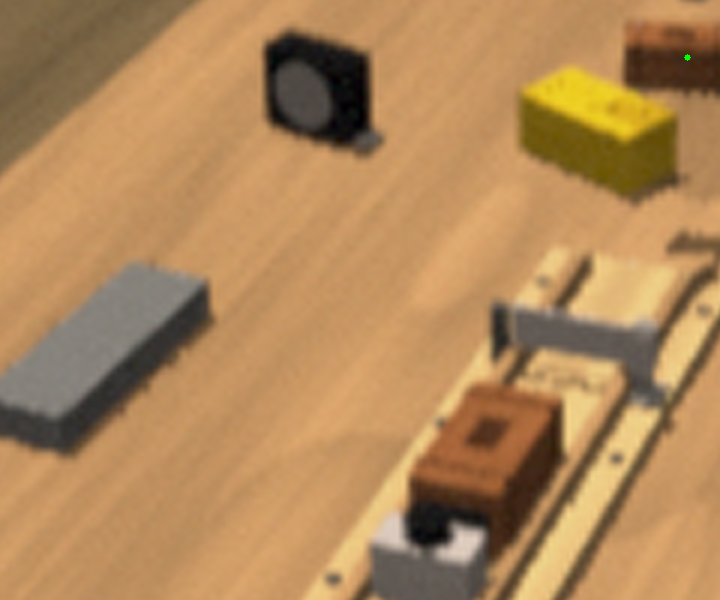

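View pics/top21.png

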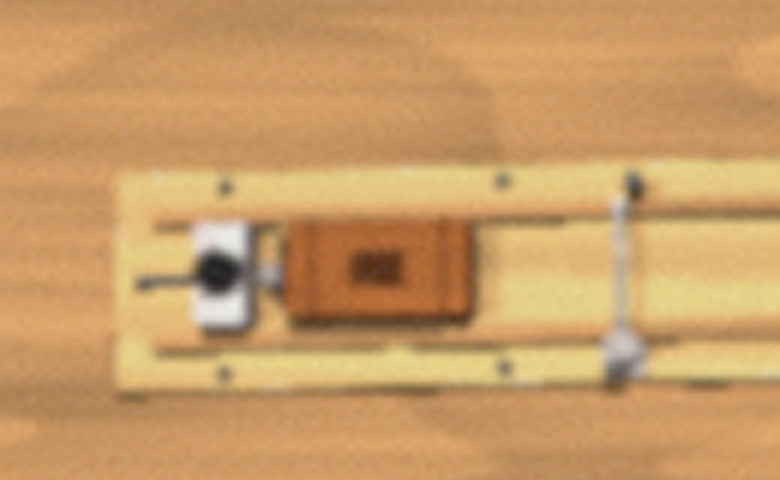

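```bash
python3 -c "
from rig import arm
print(arm.finish_job())"
```

```text
the job is handed in; nothing more can be done
None
```

The mallet head is home in the bay against the plunger, the gate is shut behind it, and the job was handed in at about 25 s of the 64 s.

**What I did:** I laid the mallet head in the infeed at about jig x = -72. Then I pushed it from behind with shut fingers through the swing gate, pressed the stop, backed off, lifted clear and moved away.

**Press on the stop:** The wrist force peaked at 8.2 N, less about 1.8 N of sliding drag measured just before contact. That is roughly 6.4 N on the spring, or about 2.1 mm of plunger travel. I held it for about 0.4 s, and the 5 mm limit was never near. The travel is inferred from force and arm motion, because the plunger itself was not read out.

**Last checks:** The final pictures show the leaf straight across the channel. They show the mallet head square in the bay at the plunger. The stone and tape, which are in those pictures, look undisturbed. The square was not in the final frames and I did not check it, but the arm never went near it. The gripper was touching nothing.

**What disagreed:**
- **TCP height:** The reported TCP read about 30 mm lower, and about 10 mm off in y, compared with where both cameras showed the fingertips. I worked from the pictures and contact forces instead.
- **Laying down:** The mallet head caught a channel wall for a moment at about 30 N, because my sideways estimate was 2–3 mm off, then slid in. The 30 N was the reading at the end of that move, and the force between readings was not seen.

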